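Fill the empty pockets of the drilling nest

TASK

Slide the twin-drill carriage along its rails to the parking stop (the end away from the pockets) so the whole nest is uncovered, then stand a spare wooden foot from the tray upright and fully down in every empty pocket, leaving the feet already in the nest and the other things on the bench alone. Leave any spares left over standing in the tray (put one back if it gets knocked out), and only when every pocket is filled slide the carriage all the way back against the drilling stop at the other end.

Things in the scene. Friction and masses are not known exactly. Their poses are not given: they have to be found in the camera images.
- station: Drilling station fixed on the bench: grey plate 250 by 400, 12 thick, with six square pockets in a wooden grid and two steel slide rails (at x = -105 and 105, tops 36 high; end stops 52 high). Origin on the bench under the middle of the pockets; x across the two rows, y along the slide, from the drilling stop towards the parking stop; z up. The plate runs from y = -130 to 270.
- carriage (a joint): Drilling carriage, an aluminium bridge with two grey motors sliding along station y. Metres: 0 = at the drilling stop, over pockets 1 and 2; 0.28 = at the parking stop, 140 mm past pockets 5 and 6, clear of all. About 3 N moves it; it stays where left. Bridge 64 wide along the slide, 224 across, underside 103 high (drill tips 83; seated feet, 78, pass under), motor tops 218. It covers pockets below it.
- carriage_grip (a point): Point in the black upright paddle on the robot's side of the carriage, 130 above the bench, 20 below the paddle's top. The paddle is 20 thick along the slide (pinch it so from above), 26 across, 67 to 150 above the bench, 136 from the carriage middle towards station -x; nearest motor face 75 away, bridge 24. y along the slide, z up.
- pocket1 (a point): Pocket 1, at x = -35, y = -70 in the station frame: the point, 45 above the bench, where the middle of a foot standing in it lies. Pockets are 50 square (a foot has 3 to spare all round), floor 12 above the bench, walls 14 high and 20 thick, pitch 70.
- pocket2 (a point): Pocket 2, at x = 35, y = -70 in the station frame: the point, 45 above the bench, where the middle of a foot standing in it lies. Same as pocket 1.
- pocket3 (a point): Pocket 3, at x = -35, y = 0 in the station frame: the point, 45 above the bench, where the middle of a foot standing in it lies. Same as pocket 1.
- pocket4 (a point): Pocket 4, at x = 35, y = 0 in the station frame: the point, 45 above the bench, where the middle of a foot standing in it lies. Same as pocket 1.
- pocket5 (a point): Pocket 5, at x = -35, y = 70 in the station frame: the point, 45 above the bench, where the middle of a foot standing in it lies. Same as pocket 1.
- pocket6 (a point): Pocket 6, at x = 35, y = 70 in the station frame: the point, 45 above the bench, where the middle of a foot standing in it lies. Same as pocket 1.
- foot1_mid (a point): Turned beech furniture foot, 66 tall: round base 44 in diameter, 16 high, then a round stem about 27 in diameter to the top; 50 to 100 g. Point on its axis half-way up (33 above its underside), z up. Take it by the stem well above the base, so that the fingertips stay above the pocket walls. This one already stands in pocket 1, or is absent: then that pocket is empty at the start.
- foot2_mid (a point): Same kind of foot as foot1. This one already stands in pocket 2, or is absent: then that pocket is empty at the start.
- foot3_mid (a point): Same kind of foot as foot1. This one already stands in pocket 3, or is absent: then that pocket is empty at the start.
- foot4_mid (a point): Same kind of foot as foot1. This one already stands in pocket 4, or is absent: then that pocket is empty at the start.
- foot5_mid (a point): Same kind of foot as foot1. This one already stands in pocket 5, or is absent: then that pocket is empty at the start.
- foot6_mid (a point): Same kind of foot as foot1. This one already stands in pocket 6, or is absent: then that pocket is empty at the start.
- spare1_mid (a point): A spare foot, of the same shape and size as foot1, standing at the start in the tray; there are always five spares, and four or five empty pockets. May get knocked aside during the work.
- spare2_mid (a point): A spare foot, of the same shape and size as foot1, standing at the start in the tray; there are always five spares, and four or five empty pockets. May get knocked aside during the work.
- spare3_mid (a point): A spare foot, of the same shape and size as foot1, standing at the start in the tray; there are always five spares, and four or five empty pockets. May get knocked aside during the work.
- spare4_mid (a point): A spare foot, of the same shape and size as foot1, standing at the start in the tray; there are always five spares, and four or five empty pockets. May get knocked aside during the work.
- spare5_mid (a point): A spare foot, of the same shape and size as foot1, standing at the start in the tray; there are always five spares, and four or five empty pockets. May get knocked aside during the work.
- tray: Shallow grey plastic spares tray fixed on the bench, 200 by 200, walls 6 thick and 12 high, inner floor 6 above the bench; origin under its middle. The spares stand in it at the middle and about 58 out along x and y towards the four corners.
- screwdriver: Loose screwdriver lying on the bench left of the robot, origin under its middle. Bystander.
- glue: Loose white glue bottle 54 in diameter, 150 tall, standing beyond the station, origin under it. Bystander.
- offcut: Loose wooden offcut 100 by 45 by 20, lying between the robot and the station, origin under it. Bystander.
There are look-alikes about, which are no part of the job. What is shaped like the part that bears spare5_mid but purple or red is not meant. Leave any blue look-alike of the part that bears spare4_mid alone.

How it is judged:
On the way, in this order (a step that is already met when the one before it is completed fails the run):
1. the carriage is slid against the parking stop (value of joint carriage above 0.274 m), for 0.2 s.
2. every pocket holds a foot, upright and fully down, while the carriage stays parked (distance between any of foot1_mid, spare1_mid, spare2_mid, spare3_mid, spare4_mid, spare5_mid and pocket1 below 0.01 m and distance between any of foot2_mid, spare1_mid, spare2_mid, spare3_mid, spare4_mid, spare5_mid and pocket2 below 0.01 m and distance between any of foot3_mid, spare1_mid, spare2_mid, spare3_mid, spare4_mid, spare5_mid and pocket3 below 0.01 m and distance between any of foot4_mid, spare1_mid, spare2_mid, spare3_mid, spare4_mid, spare5_mid and pocket4 below 0.01 m and distance between any of foot5_mid, spare1_mid, spare2_mid, spare3_mid, spare4_mid, spare5_mid and pocket5 below 0.01 m and distance between any of foot6_mid, spare1_mid, spare2_mid, spare3_mid, spare4_mid, spare5_mid and pocket6 below 0.01 m and angle between each of spare1_mid, spare2_mid, spare3_mid, spare4_mid, spare5_mid's own z axis and vertical below 0.15 rad and value of joint carriage above 0.265 m), for 0.2 s.
3. the carriage is slid back against the drilling stop (value of joint carriage below 0.006 m), for 0.2 s.
At the end, for the whole second after the job is handed in: In every pocket stands a foot whose middle is within 10 mm of the pocket's point; every other spare stands in the tray (middle within 85 mm of the tray's centre along each side); all spares are upright within 0.15 rad; the carriage is within 6 mm of the drilling stop (distance between any of foot1_mid, spare1_mid, spare2_mid, spare3_mid, spare4_mid, spare5_mid and pocket1 below 0.01 m and distance between any of foot2_mid, spare1_mid, spare2_mid, spare3_mid, spare4_mid, spare5_mid and pocket2 below 0.01 m and distance between any of foot3_mid, spare1_mid, spare2_mid, spare3_mid, spare4_mid, spare5_mid and pocket3 below 0.01 m and distance between any of foot4_mid, spare1_mid, spare2_mid, spare3_mid, spare4_mid, spare5_mid and pocket4 below 0.01 m and distance between any of foot5_mid, spare1_mid, spare2_mid, spare3_mid, spare4_mid, spare5_mid and pocket5 below 0.01 m and distance between any of foot6_mid, spare1_mid, spare2_mid, spare3_mid, spare4_mid, spare5_mid and pocket6 below 0.01 m and angle between each of spare1_mid, spare2_mid, spare3_mid, spare4_mid, spare5_mid's own z axis and vertical below 0.15 rad and ((x of spare1_mid in the frame of tray between -0.085 and 0.085 m and y of spare1_mid in the frame of tray between -0.085 and 0.085 m and z of spare1_mid in the frame of tray below 0.06 m) or distance between spare1_mid and pocket1 below 0.01 m or distance between spare1_mid and pocket2 below 0.01 m or distance between spare1_mid and pocket3 below 0.01 m or distance between spare1_mid and pocket4 below 0.01 m or distance between spare1_mid and pocket5 below 0.01 m or distance between spare1_mid and pocket6 below 0.01 m) and ((x of spare2_mid in the frame of tray between -0.085 and 0.085 m and y of spare2_mid in the frame of tray between -0.085 and 0.085 m and z of spare2_mid in the frame of tray below 0.06 m) or distance between spare2_mid and pocket1 below 0.01 m or distance between spare2_mid and pocket2 below 0.01 m or distance between spare2_mid and pocket3 below 0.01 m or distance between spare2_mid and pocket4 below 0.01 m or distance between spare2_mid and pocket5 below 0.01 m or distance between spare2_mid and pocket6 below 0.01 m) and ((x of spare3_mid in the frame of tray between -0.085 and 0.085 m and y of spare3_mid in the frame of tray between -0.085 and 0.085 m and z of spare3_mid in the frame of tray below 0.06 m) or distance between spare3_mid and pocket1 below 0.01 m or distance between spare3_mid and pocket2 below 0.01 m or distance between spare3_mid and pocket3 below 0.01 m or distance between spare3_mid and pocket4 below 0.01 m or distance between spare3_mid and pocket5 below 0.01 m or distance between spare3_mid and pocket6 below 0.01 m) and ((x of spare4_mid in the frame of tray between -0.085 and 0.085 m and y of spare4_mid in the frame of tray between -0.085 and 0.085 m and z of spare4_mid in the frame of tray below 0.06 m) or distance between spare4_mid and pocket1 below 0.01 m or distance between spare4_mid and pocket2 below 0.01 m or distance between spare4_mid and pocket3 below 0.01 m or distance between spare4_mid and pocket4 below 0.01 m or distance between spare4_mid and pocket5 below 0.01 m or distance between spare4_mid and pocket6 below 0.01 m) and ((x of spare5_mid in the frame of tray between -0.085 and 0.085 m and y of spare5_mid in the frame of tray between -0.085 and 0.085 m and z of spare5_mid in the frame of tray below 0.06 m) or distance between spare5_mid and pocket1 below 0.01 m or distance between spare5_mid and pocket2 below 0.01 m or distance between spare5_mid and pocket3 below 0.01 m or distance between spare5_mid and pocket4 below 0.01 m or distance between spare5_mid and pocket5 below 0.01 m or distance between spare5_mid and pocket6 below 0.01 m) and value of joint carriage below 0.006 m); the robot touches nothing.
It fails at once if a foot that was already in the nest is taken out or knocked out (moved more than 15 mm) (distance of any of foot1_mid, foot2_mid, foot3_mid, foot4_mid, foot5_mid, foot6_mid from where it was at the start of the episode above 0.015 m).
It fails at once if a bystander on the bench is disturbed (moved more than 40 mm) (distance of any of screwdriver, glue, offcut from where it was at the start of the episode above 0.04 m).
Of foot1, foot2, foot3, foot4, foot5, foot6 only 1 to 2 are there at a start; the rules pass over those that are not, and their reading is None.
At some moment in a run one of spare1, spare2, spare3, spare4, spare5 may be knocked a few centimetres aside while the robot is not near it.
It also fails if it takes over 208 s, if anything falls off the work surface, if the arm or the gripper's body presses on something with over 40 N, if the wrist force passes 120 N, or if a joint passes its speed limit or range.

ROBOT

A 6-joint arm with a two-finger parallel gripper is mounted at the origin on the work surface. World frame = base frame: x ahead of the robot, y to its left, z up, the work surface at z = 0. Lengths are in m, angles in rad, forces in N, time in s.
With the tool pointing down it reaches from about 0.35 to 0.775 m from the base axis. Payload 7.3 kg.
Tool frame: the origin (TCP) lies between the finger pads; the fingertips stand 17 mm ahead of it and the grasp point (between the pads) lies 2 mm behind it; z points along the fingers, y is the direction in which the jaws open and shut (so a half turn about z gives the same grasp; the last joint's range is limited). The gripper opens to 92 mm and grips with 3 to 60 N. Pads are 19 mm wide; open, the fingers measure 130 mm over their backs; the gripper's body (75 mm by 190 mm) begins 47 mm behind the grasp point.
Start: joints at [0.996, 0.342, 1.524, -0, 1.275, -0.146], TCP at [0.218, 0.477, 0.244] pointing down, gripper open.
Joint ranges: [-2.53, 2.53], [-0.77, 2.02], [0.04, 2.7], [-1, 4.14], [0.28, 2.66], [-3.11, 3.11]. Speed limits (rad/s): [2.57, 2.57, 3.14, 3.14, 3.14, 3.14].

INTERFACE

Orientations are given as [roll, pitch, yaw] about the fixed x, y, z axes, in that order (R = Rz(yaw) Ry(pitch) Rx(roll)).
In Python, from cell import sensors, vision, hand_in gives the robot as it stands.
- The arm moves only by the tool step_arm, never from a script. Its argument "series" is a list of rows, each a list of 5 numbers: the opening, from 0 (shut) to 1 (fully open), then the shift along the world's x, y, z each as a share of 25 mm, from -1 to 1, then the turn about the world's z as a share of 0.08 rad, from -1 to 1. A call has 1 to 12 rows; each row shifts and turns the commanded pose from where the row before left it; what a row does not reach is not made up. A row lasts 1/10 s, in which the tool goes at most 50 mm and 8.59 degrees, less where a joint would pass 70% of its speed; a pose out of reach is approached as far as the arm can. A call with a number of a shift or a turn outside -1 to 1 is refused whole. A call with a gripper value outside its range is refused whole. The fingers move at their own pace and stop on an object; "squeeze" is the grip in N (left out, the last holds). Time passes only in rows, so rows that do not move let the fingers close. It gives the time, the measured TCP pose, the force and the opening at its end, in the units of the state.
- sensors.observe(): the state, without advancing time (a new reading comes with each control period).
- vision.read_camera(name): name is "scene" or "top"; returns a dict with "pixels" (480x640x3 uint8, blue, green, red), "range_z" (480x640 float32, m along the optical axis (not along the pixel's ray), 0 where there is no reading), "camera_matrix" (3x3 intrinsics, pixels), "k1" (the pictures are not rectified: a ray, as slopes to the right and down, at radius r is drawn at 1 + k1 r^2 times it, then the intrinsics apply), "pose" (4x4, takes a point from camera to world coordinates). Camera axes: x right, y down, z forward; pixel columns grow to the right and rows downward; lengths in m; the calibration is good to about 2 mm. A picture is of the moment at which its call begins.
- hand_in(): hands the job in, once; it reports no verdict.
The state is a dict: "time": time; "qpos": joint angles; "qvel": joint speeds; "joint_efforts": joint torques, N m; "tool_pos": TCP position; "tool_rot": TCP orientation; "contact_force": force on the tool from outside, world axes, zero at the start; "torque": the same for the moment, N m; "opening": finger opening in m.
Only numpy, scipy, OpenCV 4.12 (cv2) and the standard library are available. Lean on these libraries where they do the work, as an engineer would, in place of code of your own. Each camera call takes 0.05 s, during which the arm holds its last target.

## Working session

There is one attempt and no reset: what is moved stays moved. The work goes in short steps, Python scripts to look and compute and a tool call to move; the robot and the scene stay as the last step left them, time stands still between calls to the robot, and variables do not carry over. Pictures are saved under pics/ and viewed, and the job is handed in when it is done.

Besides the shell and the picture viewer there is one more tool, called after "Emit:" by a JSON object that holds its "method" and its "body", one argument or row to a line. step_arm: Moves the arm, as the interface text tells. Its arguments: {"type":"object","properties":{"series":{"type":"array","items":{"type":"array","items":{"type":"number","minimum":-1,"maximum":1}}},"squeeze":{"type":"number"}},"required":["series"]}

```bash
mkdir -p pics; cat > h.py <<'E'
import numpy as np,cv2,pickle
from cell import sensors,vision
def grab(n,tag):
    d=vision.read_camera(n); cv2.imwrite(f'pics/{tag}.png',d['pixels']); pickle.dump(d,open(f'{tag}.pkl','wb')); return d
def load(tag): return pickle.load(open(f'{tag}.pkl','rb'))
def cloud(d):
    K=np.array(d['camera_matrix']);k=d['k1'];h,w=d['range_z'].shape
    u,v=np.meshgrid(np.arange(w,dtype=float),np.arange(h,dtype=float))
    p=cv2.undistortPoints(np.stack([u,v],-1).reshape(-1,1,2),K,np.array([k,0,0,0.])).reshape(h,w,2)
    z=d['range_z'];P=np.stack([p[...,0]*z,p[...,1]*z,z],-1)
    T=np.array(d['pose']);W=P@T[:3,:3].T+T[:3,3];W[z==0]=np.nan
    return W
def pix(d,X):
    T=np.linalg.inv(np.array(d['pose']));c=T[:3,:3]@np.array(X)+T[:3,3]
    s=c[:2]/c[2];s=s*(1+d['k1']*(s@s));K=np.array(d['camera_matrix']);return K[0,0]*s[0]+K[0,2],K[1,1]*s[1]+K[1,2]
E
python3 - <<'E'
from h import *
for n in('scene','top'):
    d=grab(n,n+'0');print(n,np.round(d['pose'],3).tolist(),d['camera_matrix'],d['k1'])
print(sensors.observe())
E
```

```text
scene [[-0.05, 0.62, -0.783, 1.442], [0.999, 0.04, -0.032, 0.028], [0.012, -0.784, -0.621, 0.831], [0.0, 0.0, 0.0, 1.0]] [[473.95706524   0.         322.51754171]
 [  0.         473.95706524 241.03650492]
 [  0.           0.           1.        ]] -0.011756295670620247
top [[-0.0, -0.983, 0.183, 0.297], [-1.0, 0.001, 0.006, -0.003], [-0.006, -0.183, -0.983, 1.293], [0.0, 0.0, 0.0, 1.0]] [[445.13821244   0.         314.15595974]
 [  0.         445.13821244 239.83776882]
 [  0.           0.           1.        ]] -0.056730309089634966
{'time': 0.1, 'qpos': array([ 9.95959689e-01,  3.42657397e-01,  1.52492258e+00,  8.29228052e-06,
        1.27537884e+00, -1.46030210e-01]), 'qvel': array([ 0.00211275, -0.00078532, -0.00328277,  0.00036886,  0.00022976,
        0.00080592]), 'joint_efforts': array([ 1.58113591e-03, -4.32004237e+01, -2.44693333e+01,  7.19357771e-02,
        5.26465103e-02, -1.09653949e-04]), 'tool_pos': array([0.21809589, 0.47718826, 0.2431118 ]), 'tool_rot': array([-3.14024218e+00, -2.06639192e-04,  2.71278367e+00]), 'contact_force': array([-0.14940689, -0.60092338,  0.31234077]), 'torque': array([0.01261121, 0.03022125, 0.02574164]), 'opening': 0.09212488365644034}
```

View pics/scene0.png

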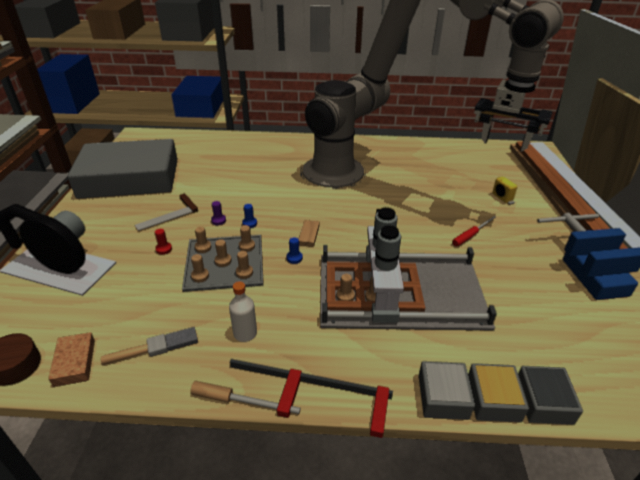

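View pics/top0.png

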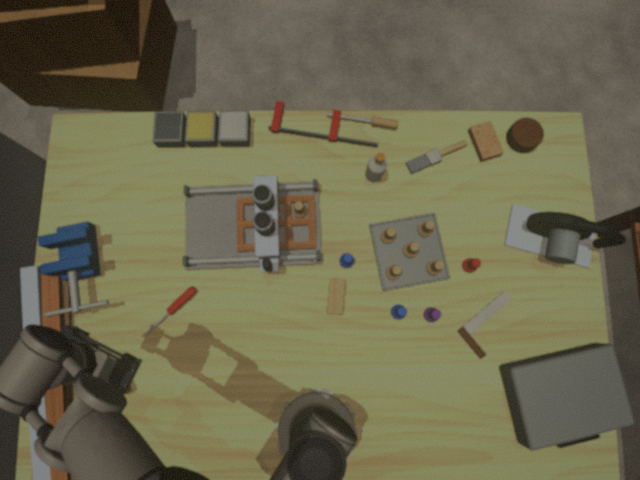

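The station lies at top (252,222) and the tray at (408,252), with five beech spares. Look-alikes in top: blue (347,260) and (399,312), purple (432,314), red (472,265). Next I'll take close crops and measure.

```bash
python3 - <<'E'
from h import *
d=load('top0');im=d['pixels']
a=cv2.resize(im[170:300,170:350],None,fx=4,fy=4,interpolation=cv2.INTER_CUBIC)
cv2.imwrite('pics/c1.png',np.clip(a*1.4,0,255).astype('uint8'))
a=cv2.resize(im[205:325,335:485],None,fx=4,fy=4,interpolation=cv2.INTER_CUBIC)
cv2.imwrite('pics/c2.png',np.clip(a*1.4,0,255).astype('uint8'))
s=load('scene0')['pixels']
a=cv2.resize(s[200:340,310:505],None,fx=4,fy=4,interpolation=cv2.INTER_CUBIC)
cv2.imwrite('pics/c3.png',np.clip(a*1.4,0,255).astype('uint8'))
for t in('top0','scene0'):
  W=cloud(load(t))
  m=(W[...,2]>.058)&(W[...,2]<.09)&(W[...,0]>.3)&(W[...,0]<.8)&(abs(W[...,1])<.45)
  n,l,st,c=cv2.connectedComponentsWithStats(m.astype('uint8'))
  for i in range(1,n):
    if st[i,4]>15:
      p=W[l==i];print(t,np.round(c[i]),st[i,4],np.round(np.median(p,0),3),np.round((p.min(0)+p.max(0))/2,3),p[:,2].max().round(3))
E
```

```text
top0 [374. 172.] 62 [ 0.719 -0.165  0.073] [ 0.728 -0.173  0.074] 0.089
top0 [299. 206.] 82 [0.621 0.048 0.076] [0.623 0.049 0.072] 0.084
top0 [429. 225.] 81 [ 0.567 -0.317  0.071] [ 0.569 -0.317  0.067] 0.077
top0 [391. 232.] 79 [ 0.547 -0.21   0.071] [ 0.549 -0.21   0.068] 0.077
top0 [413. 246.] 83 [ 0.506 -0.271  0.071] [ 0.506 -0.273  0.068] 0.078
top0 [348. 257.] 75 [ 0.477 -0.089  0.066] [ 0.477 -0.088  0.065] 0.071
top0 [271. 264.] 161 [0.458 0.119 0.067] [0.459 0.13  0.075] 0.09
top0 [474. 263.] 52 [ 0.46  -0.443  0.065] [ 0.462 -0.442  0.064] 0.069
top0 [438. 265.] 83 [ 0.454 -0.339  0.071] [ 0.455 -0.34   0.069] 0.079
top0 [396. 270.] 78 [ 0.44  -0.221  0.071] [ 0.442 -0.221  0.068] 0.076
top0 [401. 311.] 82 [ 0.328 -0.232  0.065] [ 0.328 -0.233  0.065] 0.072
top0 [436. 314.] 82 [ 0.319 -0.328  0.065] [ 0.32  -0.328  0.065] 0.071
scene0 [216. 204.] 52 [ 0.323 -0.325  0.065] [ 0.322 -0.327  0.063] 0.068
scene0 [248. 207.] 58 [ 0.333 -0.232  0.065] [ 0.332 -0.233  0.063] 0.069
scene0 [200. 232.] 89 [ 0.462 -0.337  0.069] [ 0.458 -0.339  0.066] 0.075
scene0 [245. 230.] 81 [ 0.447 -0.22   0.069] [ 0.444 -0.22   0.066] 0.074
scene0 [160. 233.] 48 [ 0.466 -0.442  0.064] [ 0.465 -0.441  0.064] 0.069
scene0 [293. 241.] 66 [ 0.481 -0.086  0.064] [ 0.48  -0.086  0.064] 0.069
scene0 [220. 245.] 94 [ 0.514 -0.271  0.069] [ 0.508 -0.272  0.066] 0.074
scene0 [242. 256.] 97 [ 0.555 -0.206  0.07 ] [ 0.549 -0.207  0.067] 0.075
scene0 [196. 260.] 101 [ 0.576 -0.316  0.07 ] [ 0.572 -0.317  0.066] 0.075
scene0 [346. 281.] 128 [0.632 0.052 0.075] [0.625 0.052 0.07 ] 0.081
scene0 [371. 282.] 23 [0.629 0.11  0.071] [0.628 0.11  0.069] 0.078
scene0 [386. 303.] 238 [0.698 0.141 0.074] [0.694 0.143 0.074] 0.09
scene0 [243. 317.] 258 [ 0.762 -0.165  0.074] [ 0.75  -0.172  0.074] 0.09
```

View pics/c1.png

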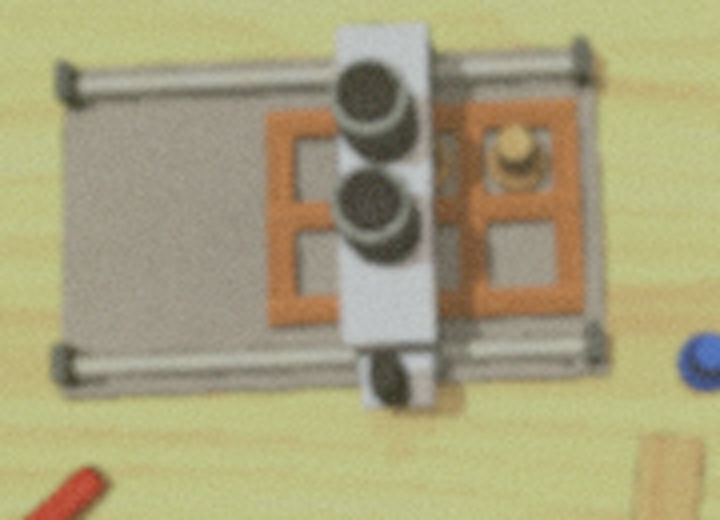

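View pics/c2.png

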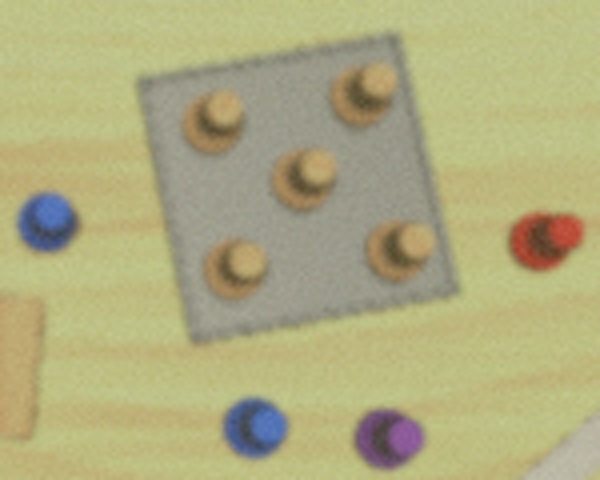

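View pics/c3.png

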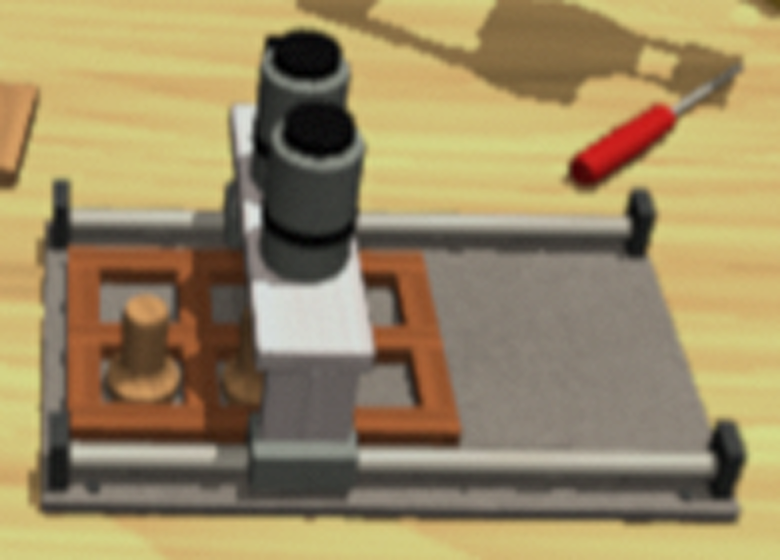

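Carriage now stands mid-nest; feet are in pockets 2 and (partly hidden) 4. Empty: 1, 3, 5, 6. Now I'll fit the station pose from grid and plate.

```bash
cat >> h.py <<'E'
def fit(tags,th0=-0.03):
    """station grid fit: orange pixels at z~.026"""
    from scipy.optimize import minimize
    out=[]
    for t in tags:
        d=load(t);W=cloud(d);hsv=cv2.cvtColor(d['pixels'],cv2.COLOR_BGR2HSV)
        o=(hsv[...,0]<14)&(hsv[...,1]>130)&(abs(W[...,2]-.026)<.012)&(W[...,0]>.45)&(W[...,0]<.75)&(W[...,1]>-.1)&(W[...,1]<.35)
        o=cv2.morphologyEx(o.astype('uint8'),cv2.MORPH_OPEN,np.ones((2,2)))>0
        r=cv2.minAreaRect(W[o][:,:2].astype('float32'));out.append((t,'grid',r))
        p=(W[...,2]>.006)&(W[...,2]<.018)&(W[...,0]>.4)&(W[...,0]<.75)&(W[...,1]>-.05)&(W[...,1]<.4)
        p=cv2.morphologyEx(p.astype('uint8'),cv2.MORPH_OPEN,np.ones((3,3)))>0
        n,l,st,c=cv2.connectedComponentsWithStats(cv2.dilate(p.astype('uint8'),np.ones((7,7))))
        i=1+np.argmax(st[1:,4]);p&=l==i
        out.append((t,'plate',cv2.minAreaRect(W[p][:,:2].astype('float32'))))
    return out
E
python3 - <<'E'
from h import *
for r in fit(['top0','scene0']):print(r)
for t in('top0','scene0'):
    d=load(t);W=cloud(d)
    b=(W[...,2]<.3)&(abs(W[...,0]-.6)<.1)&(abs(W[...,1]+.03)<.02)
    print('bench z',np.nanmedian(W[b][:,2]))
    # black stops
    g=d['pixels'].max(-1)
    m=(g<75)&(W[...,2]>.035)&(W[...,2]<.062)&(W[...,0]>.4)&(W[...,0]<.75)&(W[...,1]>-.05)&(W[...,1]<.4)
    n,l,st,c=cv2.connectedComponentsWithStats(m.astype('uint8'))
    for i in range(1,n):
        if st[i,4]>6: print(t,'stop',c[i].round(),st[i,4],np.median(W[l==i],0).round(3))
    m=(W[...,2]>.13)&(W[...,2]<.16)&(W[...,0]>.38)&(W[...,0]<.5)&(W[...,1]>0)&(W[...,1]<.3)
    p=W[m];print(t,'paddle',m.sum(),np.median(p,0).round(4),p.min(0),p.max(0))
    m=(W[...,2]>.095)&(W[...,2]<.11)&(W[...,0]>.4)&(W[...,0]<.75)&(W[...,1]>-.05)&(W[...,1]<.3)
    m&=g>110
    print('bridge',m.sum(),cv2.minAreaRect(W[m][:,:2].astype('float32')))
    m=(W[...,2]>.205)&(W[...,2]<.23)&(W[...,0]>.4)&(W[...,0]<.75)&(W[...,1]>-.05)&(W[...,1]<.3)
    n,l,st,c=cv2.connectedComponentsWithStats(m.astype('uint8'))
    for i in range(1,n):
        if st[i,4]>20: print(t,'motor',c[i].round(),st[i,4],np.median(W[l==i],0).round(3))
E
```

```text
('top0', 'grid', ((0.5535473823547363, 0.17136326432228088), (0.16609860956668854, 0.10539349168539047), 41.07275390625))
('top0', 'plate', ((0.5682729482650757, 0.282722532749176), (0.2291005551815033, 0.21274521946907043), 3.071045398712158))
('scene0', 'grid', ((0.5967037677764893, 0.1270674169063568), (0.18788063526153564, 0.23366864025592804), 4.288331985473633))
('scene0', 'plate', ((0.5910570621490479, 0.19061912596225739), (0.24088579416275024, 0.4007589519023895), 2.780895948410034))
bench z -0.00013106358990355726
top0 stop [187. 192.] 24 [0.674 0.378 0.045]
top0 stop [315. 188.] 7 [0.683 0.003 0.046]
top0 stop [299. 211.] 14 [0.612 0.047 0.047]
top0 stop [186. 261.] 19 [0.468 0.368 0.048]
top0 paddle 83 [0.4492 0.1288 0.1487] [0.4366661  0.11929276 0.13330683] [0.46309926 0.13736458 0.15505795]
bridge 5 ((0.5851291418075562, 0.13364803791046143), (0.0028106237296015024, 0.22886109352111816), 76.52873229980469)
top0 motor [262. 193.] 254 [0.618 0.136 0.216]
top0 motor [262. 220.] 256 [0.55  0.133 0.216]
bench z -0.0018059234396904933
scene0 stop [325. 251.] 40 [ 0.499 -0.004  0.049]
scene0 stop [367. 252.] 38 [0.491 0.106 0.047]
scene0 stop [470. 253.] 55 [0.478 0.373 0.049]
scene0 stop [345. 289.] 84 [0.635 0.051 0.049]
scene0 stop [372. 290.] 36 [0.632 0.113 0.046]
scene0 stop [324. 309.] 72 [0.703 0.004 0.05 ]
scene0 stop [383. 312.] 186 [0.706 0.136 0.045]
scene0 stop [491. 312.] 82 [0.686 0.381 0.048]
scene0 paddle 10 [0.4451 0.1248 0.148 ] [0.43989293 0.12223139 0.14536259] [0.45309987 0.13031811 0.15089517]
bridge 0 ((0.0, 0.0), (0.0, 0.0), 0.0)
scene0 motor [386. 215.] 227 [0.56  0.135 0.216]
scene0 motor [389. 233.] 259 [0.63  0.139 0.216]
```

Emit:
{"method": "step_arm", "body": {
  "series": [
    [1,0.66,-1,0.1,0.5],
    [1,0.66,-1,0.1,0.5],
    [1,0.66,-1,0.1,0.5],
    [1,0.66,-1,0.1,0.5],
    [1,0.66,-1,0.1,0.5],
    [1,0.66,-1,0.1,0.5],
    [1,0.66,-1,0,0.5],
    [1,0.66,-1,0,0.5],
    [1,0.66,-1,0,0.5],
    [1,0.66,-1,0,0.5],
    [1,0.66,-1,0,0.5],
    [1,0.66,-1,0,0.47]
  ],
  "squeeze": 15
}}

```text
time: 1.3
tool_pos: [0.4166, 0.1763, 0.2585]
tool_rot: [3.142, -0.001, -3.091]
contact_force: [0.6, 0.2, -0.2]
opening: 0.0917
```

Emit:
{"method": "step_arm", "body": {
  "series": [
    [1,0.66,-0.96,0,0],
    [1,0.66,-0.96,0,0],
    [1,0,0,-0.5,0],
    [1,0,0,-0.5,0],
    [1,0,0,0,0],
    [1,0,0,0,0]
  ]
}}

```text
time: 1.9
tool_pos: [0.4492, 0.1295, 0.2337]
tool_rot: [3.142, -0.001, -3.093]
contact_force: [0.3, -0.4, 0.6]
opening: 0.0916
```

Emit:
{"method": "step_arm", "body": {
  "series": [
    [1,0,0,-0.8,0],
    [1,0,0,-0.8,0],
    [1,0,0,-0.8,0],
    [1,0,0,-0.8,0],
    [1,0,0,-0.8,0],
    [1,0,0,-0.1,0],
    [0,0,0,0,0],
    [0,0,0,0,0],
    [0,0,0,0,0],
    [0,0,0,0,0],
    [0,0,0,0,0],
    [0,0,0,0,0]
  ]
}}

```text
time: 3.1
tool_pos: [0.4494, 0.1295, 0.1315]
tool_rot: [3.141, 0.0, -3.093]
contact_force: [-0.6, 0.5, 0.6]
opening: 0.0488
```

Emit:
{"method": "step_arm", "body": {
  "series": [
    [0,0,0,0,0],
    [0,0,0,0,0],
    [0,0,0,0,0],
    [0,0,0,0,0],
    [0,0,0,0,0],
    [0,0,0,0,0]
  ]
}}

```text
time: 3.7
tool_pos: [0.4492, 0.1297, 0.1312]
tool_rot: [3.141, -0.0, -3.093]
contact_force: [0.0, 2.7, -0.3]
opening: 0.0199
```

Emit:
{"method": "step_arm", "body": {
  "series": [
    [0,-0.02,0.4,0,0],
    [0,-0.04,0.7,0,0],
    [0,-0.04,0.8,0,0],
    [0,-0.04,0.8,0,0],
    [0,-0.04,0.8,0,0],
    [0,-0.04,0.8,0,0],
    [0,-0.04,0.8,0,0],
    [0,-0.04,0.8,0,0],
    [0,-0.04,0.7,0,0],
    [0,-0.03,0.6,0,0],
    [0,0,0,0,0]
  ]
}}

```text
time: 4.8
tool_pos: [0.4415, 0.312, 0.1312]
tool_rot: [3.14, 0.004, -3.092]
contact_force: [5.4, 3.2, -3.4]
opening: 0.0203
```

Emit:
{"method": "step_arm", "body": {
  "series": [
    [0,0.05,0.2,0,0],
    [0,0,0.2,0,0],
    [0,0,0.2,0,0]
  ]
}}

```text
time: 5.1
tool_pos: [0.4409, 0.3232, 0.1311]
tool_rot: [-3.138, -0.001, -3.092]
contact_force: [2.0, -27.1, 10.8]
opening: 0.0203
```

Emit:
{"method": "step_arm", "body": {
  "series": [
    [0,0,0.15,0,0],
    [0,0,0,0,0]
  ]
}}

```text
time: 5.3
tool_pos: [0.4409, 0.3231, 0.1311]
tool_rot: [-3.131, -0.003, -3.092]
contact_force: [1.4, -24.7, 7.2]
opening: 0.0202
```

Emit:
{"method": "step_arm", "body": {
  "series": [
    [0,0,-0.12,0,0],
    [1,0,-0.05,0,0],
    [1,0,0,0,0],
    [1,0,0,0,0],
    [1,0,0,0,0],
    [1,0,0,0.8,0],
    [1,0,0,0.8,0],
    [1,0,0,0.8,0],
    [1,0,0,0.8,0],
    [1,0,0,0.8,0],
    [1,0,0,0.8,0],
    [1,0,0,0,0]
  ]
}}

```text
time: 6.5
tool_pos: [0.4423, 0.3249, 0.2539]
tool_rot: [3.139, 0.005, -3.092]
contact_force: [0.1, 0.0, -0.7]
opening: 0.0915
```

```bash
python3 - <<'E'
from h import *
for n in('scene','top'):
    d=grab(n,n+'1')
a=cv2.resize(load('top1')['pixels'][150:350,150:500],None,fx=2.2,fy=2.2,interpolation=cv2.INTER_CUBIC)
cv2.imwrite('pics/c4.png',a)
for r in fit(['top1','scene1']):print(r)
E
```

```text
('top1', 'grid', ((0.5438994765281677, 0.13150325417518616), (0.07626212388277054, 0.1879928708076477), 4.283320903778076))
('top1', 'plate', ((0.5740624666213989, 0.15231791138648987), (0.2286086231470108, 0.33042219281196594), 2.4063925743103027))
('scene1', 'grid', ((0.5967264771461487, 0.1306932270526886), (0.18940919637680054, 0.2331664264202118), 5.70061731338501))
('scene1', 'plate', ((0.5895706415176392, 0.19039255380630493), (0.24151909351348877, 0.3994448781013489), 2.497262954711914))
```

View pics/c4.png

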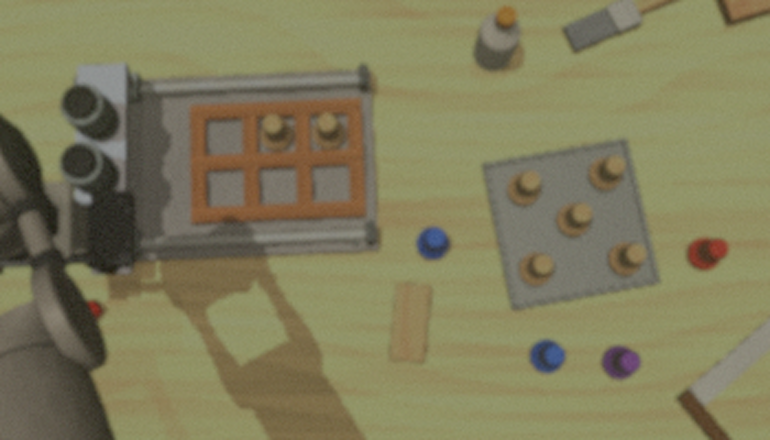

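View pics/scene1.png

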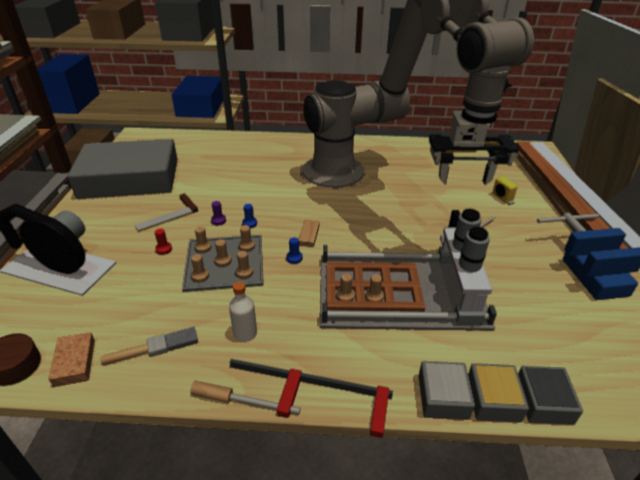

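```bash
cat > gf.py <<'E'
from h import *
from scipy.optimize import minimize
S=4
def hull(d,pts,img,val):
    p=np.array([pix(d,q) for q in pts]);
    h=cv2.convexHull((p*S*16+ (S/2-.5)*16).round().astype(np.int32).reshape(-1,1,2))
    cv2.fillConvexPoly(img,h,val,shift=4)
def box(x0,x1,y0,y1,z0,z1): return np.array([[a,b,c] for a in(x0,x1) for b in(y0,y1) for c in(z0,z1)])
bars=[box(-.08,.08,y-.01,y+.01,.012,.026) for y in(-.105,-.035,.035,.105)]+[box(x-.01,x+.01,-.115,.115,.012,.026) for x in(-.07,0,.07)]
feet=[box(.01,.06,y-.025,y+.025,.012,.08) for y in(-.07,0)]
def tw(P,p):
    c,s=np.cos(p[2]),np.sin(p[2]);return np.c_[c*P[:,0]-s*P[:,1]+p[0],s*P[:,0]+c*P[:,1]+p[1],P[:,2]]
def obs(d):
    f=d['pixels'].astype(float);hsv=cv2.cvtColor(cv2.GaussianBlur(d['pixels'],(0,0),.6),cv2.COLOR_BGR2HSV).astype(float)
    f=cv2.GaussianBlur(f,(0,0),.5)
    return (f[...,2]-f[...,0])/(f.sum(-1)+20)
def cost(p,d,o,shadow=None):
    img=np.zeros((480*S,640*S),np.uint8);
    for b in bars: hull(d,tw(b,p),img,255)
    fm=np.zeros_like(img)
    for b in feet: hull(d,tw(b,p),fm,255)
    rg=np.zeros_like(img);hull(d,tw(box(-.095,.095,-.125,.125,.012,.026),p),rg,255)
    r=lambda a:cv2.resize(a,(640,480),interpolation=cv2.INTER_AREA)/255.
    m=cv2.GaussianBlur(r(img),(0,0),.8);w=(r(rg)>.99)&(r(fm)<.01)
    return -np.corrcoef(m[w],o[w])[0,1]
if __name__=='__main__':
  for t in('top1','scene1'):
    d=load(t);o=obs(d)
    best=None
    for x0 in(.584,.590,.596):
      r=minimize(cost,[x0,.121,.045],args=(d,o),method='Nelder-Mead',options=dict(initial_simplex=[[x0,.121,.045],[x0+.006,.121,.045],[x0,.127,.045],[x0,.121,.07]],xatol=1e-4,fatol=1e-5))
      if best is None or r.fun<best.fun:best=r
    print(t,best.x.round(4),best.fun)
E
python3 gf.py
python3 - <<'E'
from h import *
for t in('top1','scene1','top0','scene0'):
    W=cloud(load(t));m=(W[...,2]>.068)&(W[...,2]<.09)&(W[...,0]>.4)&(W[...,0]<.66)&(W[...,1]<.16)&(W[...,1]>-.4)
    n,l,st,c=cv2.connectedComponentsWithStats(m.astype('uint8'))
    for i in range(1,n):
        if st[i,4]>15: p=W[l==i];print(t,c[i].round(),st[i,4],np.median(p,0).round(4),((np.percentile(p,3,axis=0)+np.percentile(p,97,axis=0))/2).round(4))
E
```

```text
top1 [0.5867 0.1181 0.0411] -0.984954755195962
scene1 [0.5831 0.1201 0.0387] -0.9779306304736086
top1 [299. 205.] 75 [0.6231 0.0477 0.0769] [0.6232 0.0491 0.0758]
top1 [274. 206.] 69 [0.621  0.118  0.0771] [0.6214 0.1183 0.077 ]
top1 [429. 224.] 63 [ 0.5695 -0.3183  0.0713] [ 0.5696 -0.3182  0.0723]
top1 [391. 231.] 65 [ 0.5492 -0.2105  0.0715] [ 0.5495 -0.2105  0.0718]
top1 [414. 246.] 66 [ 0.5066 -0.2731  0.0719] [ 0.5067 -0.2729  0.072 ]
top1 [439. 264.] 69 [ 0.4553 -0.3405  0.0716] [ 0.4547 -0.339   0.0729]
top1 [396. 269.] 68 [ 0.4411 -0.221   0.0719] [ 0.4422 -0.2212  0.0724]
scene1 [199. 230.] 53 [ 0.457  -0.3394  0.071 ] [ 0.4565 -0.3384  0.0714]
scene1 [244. 229.] 50 [ 0.4431 -0.2204  0.0711] [ 0.4434 -0.221   0.0715]
scene1 [220. 243.] 58 [ 0.5103 -0.2723  0.0707] [ 0.509  -0.2728  0.0715]
scene1 [242. 255.] 59 [ 0.5512 -0.2075  0.0714] [ 0.5513 -0.208   0.0714]
scene1 [196. 258.] 61 [ 0.5713 -0.3181  0.0711] [ 0.5709 -0.3171  0.0709]
scene1 [346. 279.] 93 [0.6289 0.0515 0.0769] [0.6261 0.0516 0.0746]
scene1 [376. 280.] 103 [0.6277 0.1214 0.0757] [0.6251 0.1215 0.0742]
top0
[... 225 characters left out ...]
 [ 0.507  -0.2724  0.071 ] [ 0.5068 -0.2731  0.0719]
top0 [268. 258.] 30 [0.474  0.1302 0.0775] [0.4719 0.1317 0.0784]
top0 [438. 265.] 66 [ 0.4538 -0.339   0.0723] [ 0.4538 -0.3387  0.0718]
top0 [396. 269.] 63 [ 0.4401 -0.2207  0.0716] [ 0.4415 -0.221   0.0719]
scene0 [199. 230.] 52 [ 0.4579 -0.3386  0.0714] [ 0.4558 -0.3384  0.0712]
scene0 [245. 229.] 55 [ 0.4444 -0.2197  0.0707] [ 0.4438 -0.2202  0.0709]
scene0 [220. 243.] 57 [ 0.5084 -0.2718  0.0709] [ 0.508  -0.2716  0.0712]
scene0 [242. 255.] 62 [ 0.5522 -0.2085  0.071 ] [ 0.5509 -0.2079  0.0708]
scene0 [196. 258.] 62 [ 0.5719 -0.3176  0.0708] [ 0.5704 -0.3174  0.0711]
scene0 [346. 279.] 97 [0.6303 0.0516 0.0761] [0.6258 0.0516 0.0744]
```

Feet are in pockets 2 (scene 345,285) and 4 (375,285). Pockets 1, 3, 5 and 6 are empty, and the carriage is parked. The station origin is about (0.585, 0.119) with yaw 0.04, and this agrees with where the gripped paddle stopped. First spare is the near-left one, E, at (0.4425, -0.221).

Emit:
{"method": "step_arm", "body": {
  "series": [
    [0.65,0,-1,0,0],
    [0.65,0,-1,0,0],
    [0.65,0,-1,0,0],
    [0.65,0,-1,0,0],
    [0.65,0,-1,0,0],
    [0.65,0,-1,0,0],
    [0.65,0,-1,0,0],
    [0.65,0,-1,0,0],
    [0.65,0,-1,0,0],
    [0.65,0,-1,0,0],
    [0.65,0,-1,0,0],
    [0.65,0,-1,0,0]
  ],
  "squeeze": 15
}}

```text
time: 7.8
tool_pos: [0.4405, 0.0232, 0.2499]
tool_rot: [3.141, -0.002, -3.093]
contact_force: [-0.4, -0.1, 0.6]
opening: 0.0597
```

Emit:
{"method": "step_arm", "body": {
  "series": [
    [0.65,0,-1,0,0],
    [0.65,0,-1,0,0],
    [0.65,0,-1,0,0],
    [0.65,0,-1,0,0],
    [0.65,0,-1,0,0],
    [0.65,0,-1,-0.5,0],
    [0.65,0,-1,-0.5,0],
    [0.65,0,-1,-0.6,0],
    [0.65,0,-1,-0.8,0],
    [0.65,0,-0.8,-0.8,0],
    [0.65,0,0,0,0],
    [0.65,0,0,0,0]
  ]
}}

```text
time: 9.0
tool_pos: [0.4406, -0.2204, 0.1702]
tool_rot: [3.139, -0.002, -3.094]
contact_force: [0.1, 0.2, -0.5]
opening: 0.0601
```

```bash
cat > sp.py <<'E'
import sys
from h import *
t=sys.argv[1]
s=sensors.observe();print('tcp',s['tool_pos'].round(4),'yaw',s['tool_rot'][2].round(3),s['qpos'].round(2))
for n in('top','scene'):
    d=grab(n,n+t);W=cloud(d)
    m=(W[...,2]>.066)&(W[...,2]<.09)&(W[...,0]>.38)&(W[...,0]<.69)&(W[...,1]<.23)&(W[...,1]>-.42)
    k,l,st,c=cv2.connectedComponentsWithStats(m.astype('uint8'))
    for i in range(1,k):
        if st[i,4]>15: p=W[l==i];print(n,c[i].round(),st[i,4],np.median(p,0).round(4),((np.percentile(p,3,axis=0)+np.percentile(p,97,axis=0))/2).round(4))
a=np.hstack([cv2.resize(load('top'+t)['pixels'][160:310,170:470],(600,300)),])
b=cv2.resize(load('scene'+t)['pixels'][190:350,170:490],(600,300))
cv2.imwrite(f'pics/v{t}.png',np.vstack([a,b]))
E
python3 sp.py 2
```

```text
tcp [ 0.4406 -0.2204  0.1702] yaw -3.094 [-0.62  0.36  1.72  0.    1.07 -2.24]
top [299. 206.] 77 [0.6219 0.0477 0.0766] [0.6225 0.0491 0.0764]
top [274. 206.] 72 [0.6205 0.1182 0.0777] [0.6213 0.1182 0.0756]
top [391. 231.] 69 [ 0.5488 -0.2105  0.0712] [ 0.5482 -0.2107  0.0716]
top [348. 258.] 18 [ 0.4742 -0.0891  0.0676] [ 0.4739 -0.0904  0.0686]
scene [199. 230.] 60 [ 0.4581 -0.3383  0.0707] [ 0.4565 -0.3388  0.0701]
scene [245. 229.] 60 [ 0.4454 -0.2201  0.0709] [ 0.4439 -0.2202  0.0702]
scene [220. 244.] 66 [ 0.5102 -0.2714  0.0708] [ 0.5097 -0.2721  0.0702]
scene [242. 255.] 71 [ 0.5517 -0.2073  0.0702] [ 0.5516 -0.208   0.0701]
scene [196. 259.] 70 [ 0.573  -0.3178  0.0706] [ 0.5709 -0.3178  0.0703]
scene [346. 279.] 101 [0.6306 0.0514 0.0762] [0.6251 0.0516 0.0735]
scene [376. 280.] 108 [0.6283 0.1212 0.0762] [0.6246 0.1208 0.0734]
```

View pics/v2.png

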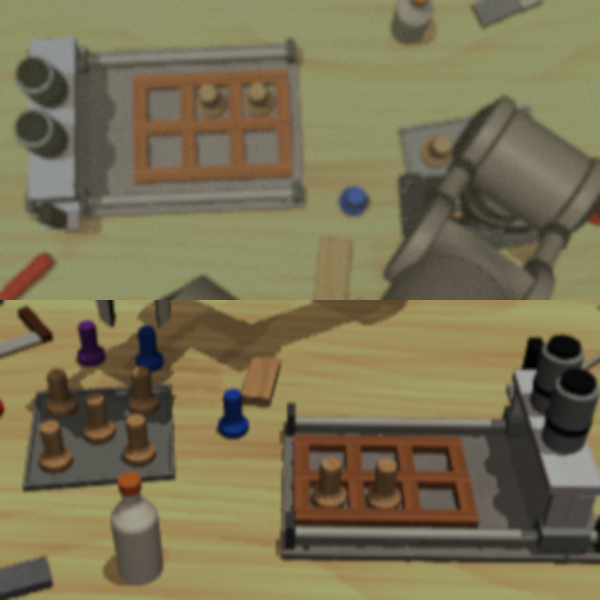

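The tray is unchanged and the gripper is above spare E (scene 245,229). I'll descend and grasp.

Emit:
{"method": "step_arm", "body": {
  "series": [
    [0.65,0.08,0,-0.8,0],
    [0.65,0,0,-0.8,0],
    [0.65,0,0,-0.8,0],
    [0.65,0,0,-0.8,0],
    [0.65,0,0,-0.8,0],
    [0.65,0,0,-0.64,0],
    [0,0,0,0,0],
    [0,0,0,0,0],
    [0,0,0,0,0],
    [0,0,0,0,0],
    [0,0,0,0,0],
    [0,0,0,0,0]
  ]
}}

```text
time: 10.3
tool_pos: [0.4437, -0.2213, 0.056]
tool_rot: [-3.141, 0.001, -3.093]
contact_force: [-0.5, 0.1, 5.8]
opening: 0.0267
```

Emit:
{"method": "step_arm", "body": {
  "series": [
    [0,0,0,0,0],
    [0,0,0,0,0],
    [0,0,0,0.3,0],
    [0,0,0,0.8,0],
    [0,0,0,0.8,0],
    [0,0,0,0.8,0],
    [0,0,0,0.8,0],
    [0,0,0,0.8,0]
  ]
}}

```text
time: 11.1
tool_pos: [0.4429, -0.2208, 0.1637]
tool_rot: [3.141, -0.0, -3.093]
contact_force: [0.4, 0.1, -0.2]
opening: 0.0264
```

Emit:
{"method": "step_arm", "body": {
  "series": [
    [0,0.2,0.5,0.3,0],
    [0,0.41,0.97,0.3,0],
    [0,0.41,0.97,0,0],
    [0,0.41,0.97,0,0],
    [0,0.41,0.97,0,0],
    [0,0.41,0.97,0,0],
    [0,0.41,0.97,0,0],
    [0,0.41,0.97,0,0],
    [0,0.41,0.97,0,0],
    [0,0.41,0.97,0,0],
    [0,0.41,0.97,0,0],
    [0,0.41,0.97,0,0]
  ]
}}

```text
time: 12.3
tool_pos: [0.5606, 0.0604, 0.177]
tool_rot: [3.141, -0.002, -3.092]
contact_force: [0.0, -0.6, -0.3]
opening: 0.0267
```

Emit:
{"method": "step_arm", "body": {
  "series": [
    [0,0.41,0.97,0,0],
    [0,0.41,0.97,0,0],
    [0,0.41,0.97,0,0],
    [0,0.41,0.97,0,0],
    [0,0.41,0.97,0,0],
    [0,0.2,0.4,0,0],
    [0,0,0,0,0],
    [0,0,0,0,0]
  ]
}}

```text
time: 13.1
tool_pos: [0.6166, 0.1891, 0.1772]
tool_rot: [-3.141, -0.001, -3.093]
contact_force: [-0.1, 0.0, -0.2]
opening: 0.0265
```

Emit:
{"method": "step_arm", "body": {
  "series": [
    [0,0,0.05,-0.8,0],
    [0,0,0,-0.8,0],
    [0,0,0,-0.8,0],
    [0,0,0,-0.8,0],
    [0,0,0,-0.6,0],
    [0,0,0,0,0],
    [0,0,0,0,0]
  ]
}}

```text
time: 13.8
tool_pos: [0.6173, 0.1898, 0.0832]
tool_rot: [-3.142, -0.0, -3.094]
contact_force: [0.3, -0.3, 0.0]
opening: 0.0265
```

```bash
python3 sp.py 3; python3 - <<'E'
from h import *
a=cv2.resize(load('scene3')['pixels'][220:320,320:470],(750,500),interpolation=cv2.INTER_CUBIC);cv2.imwrite('pics/c5.png',a)
E
```

```text
tcp [0.6173 0.1898 0.0832] yaw -3.094 [ 0.18  0.71  1.36 -0.    1.07 -1.44]
top [299. 206.] 78 [0.6221 0.0477 0.0766] [0.6227 0.0491 0.0758]
top [429. 224.] 72 [ 0.5681 -0.3182  0.0711] [ 0.5685 -0.3179  0.0712]
top [391. 231.] 70 [ 0.5483 -0.2103  0.0709] [ 0.5484 -0.2107  0.0711]
top [414. 246.] 75 [ 0.5069 -0.2726  0.071 ] [ 0.5068 -0.2725  0.0708]
top [348. 256.] 21 [ 0.4821 -0.0893  0.0673] [ 0.4781 -0.0878  0.0678]
top [439. 265.] 69 [ 0.4541 -0.3407  0.0715] [ 0.4539 -0.3394  0.0716]
scene [199. 230.] 63 [ 0.4583 -0.3389  0.07  ] [ 0.4571 -0.3381  0.0705]
scene [220. 244.] 68 [ 0.5111 -0.2723  0.0703] [ 0.5087 -0.2719  0.07  ]
scene [242. 255.] 71 [ 0.552  -0.2075  0.0703] [ 0.5514 -0.2078  0.0696]
scene [196. 259.] 72 [ 0.5727 -0.3176  0.0712] [ 0.5712 -0.3179  0.0701]
scene [406. 280.] 175 [0.6283 0.1909 0.0803] [0.6255 0.1906 0.078 ]
scene [346. 279.] 102 [0.6301 0.0515 0.076 ] [0.6261 0.0516 0.0733]
scene [376. 280.] 107 [0.6277 0.1212 0.076 ] [0.6238 0.1207 0.0729]
```

View pics/c5.png

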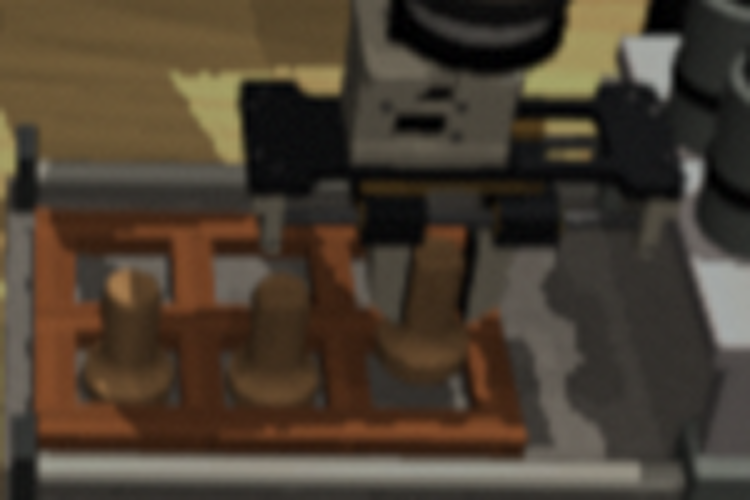

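The foot is centred over pocket 6, held upright just above the walls. I'll lower it now.

Emit:
{"method": "step_arm", "body": {
  "series": [
    [0,0,0.02,-0.3,0],
    [0,0,0,-0.3,0],
    [0,0,0,-0.2,0],
    [0,0,0,-0.05,0],
    [0,0,0,0,0]
  ]
}}

```text
time: 14.4
tool_pos: [0.6177, 0.1911, 0.0619]
tool_rot: [-3.141, 0.001, -3.093]
contact_force: [0.9, -1.6, 3.9]
opening: 0.0267
```

Emit:
{"method": "step_arm", "body": {
  "series": [
    [0.5,0,0,0,0],
    [0.5,0,0,0,0],
    [0.5,0,0,0,0],
    [0.5,0,0,0.4,0],
    [0.5,0,0,0.8,0],
    [0.5,0,0,0.8,0],
    [0.5,0,0,0.8,0],
    [0.5,0,0,0.8,0],
    [0.5,-0.2,-0.8,0.8,0],
    [0.5,-0.4,-1,0.3,0],
    [0.5,-0.4,-1,0,0],
    [0.5,-0.4,-1,0,0]
  ]
}}

```text
time: 15.6
tool_pos: [0.582, 0.0955, 0.1802]
tool_rot: [3.142, 0.002, -3.092]
contact_force: [-0.7, -0.6, -0.1]
opening: 0.0464
```

```bash
python3 sp.py 4
```

```text
tcp [0.582  0.0955 0.1802] yaw -3.092 [ 0.03  0.51  1.43  0.    1.19 -1.59]
top [252. 207.] 23 [0.6181 0.1825 0.0761] [0.6198 0.1812 0.0742]
top [429. 224.] 65 [ 0.5695 -0.3185  0.0719] [ 0.5695 -0.3181  0.0715]
top [391. 231.] 69 [ 0.5492 -0.2108  0.0713] [ 0.5489 -0.2103  0.0719]
top [414. 246.] 73 [ 0.5066 -0.2729  0.0711] [ 0.5068 -0.2728  0.0708]
top [346. 258.] 19 [ 0.4736 -0.0837  0.0677] [ 0.4733 -0.0848  0.0684]
top [438. 265.] 76 [ 0.4537 -0.3389  0.0708] [ 0.455  -0.3399  0.0709]
scene [199. 230.] 63 [ 0.4593 -0.3383  0.0706] [ 0.4562 -0.3381  0.0707]
scene [220. 244.] 66 [ 0.5099 -0.2723  0.0707] [ 0.5082 -0.2724  0.07  ]
scene [242. 255.] 74 [ 0.5542 -0.208   0.0703] [ 0.5512 -0.208   0.0702]
scene [196. 259.] 70 [ 0.574  -0.3174  0.0712] [ 0.5704 -0.3175  0.0708]
scene [346. 279.] 103 [0.6305 0.0515 0.076 ] [0.6265 0.0516 0.0732]
scene [376. 280.] 107 [0.628  0.1212 0.0762] [0.6246 0.1213 0.0732]
scene [406. 280.] 105 [0.621  0.1913 0.0759] [0.6191 0.1915 0.0735]
```

View pics/v4.png

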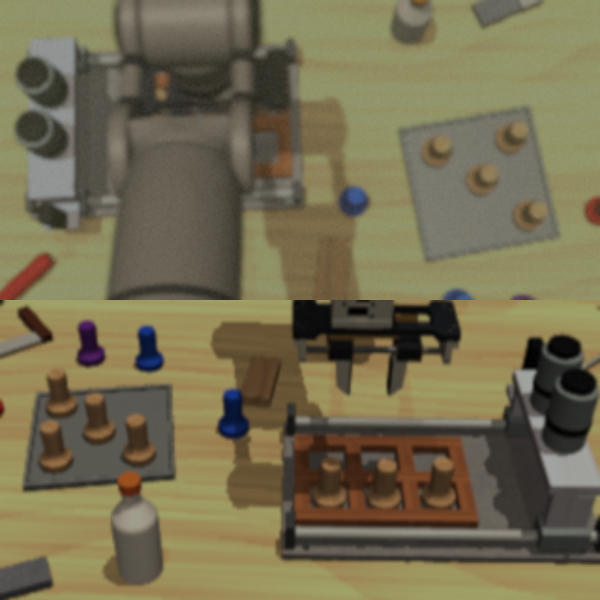

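Pocket 6 is filled: scene (441,480) in the crop, top at the same height as feet 2 and 4. Next is spare B at (0.550, -0.2095).

Emit:
{"method": "step_arm", "body": {
  "series": [
    [0.65,-0.1,-0.94,0,0],
    [0.65,-0.1,-0.94,0,0],
    [0.65,-0.1,-0.94,0,0],
    [0.65,-0.1,-0.94,0,0],
    [0.65,-0.1,-0.94,0,0],
    [0.65,-0.1,-0.94,0,0],
    [0.65,-0.1,-0.94,0,0],
    [0.65,-0.1,-0.94,0,0],
    [0.65,-0.1,-0.94,-0.4,0],
    [0.65,-0.1,-0.94,-0.4,0],
    [0.65,-0.1,-0.94,-0.4,0],
    [0.65,-0.1,-0.94,-0.4,0]
  ]
}}

```text
time: 16.9
tool_pos: [0.5528, -0.1862, 0.1392]
tool_rot: [-3.142, 0.001, -3.092]
contact_force: [-0.1, -0.3, -0.1]
opening: 0.0598
```

Emit:
{"method": "step_arm", "body": {
  "series": [
    [0.65,-0.08,-0.92,-0.4,0],
    [0.65,0,0,0,0],
    [0.65,0,0,0,0]
  ]
}}

```text
time: 17.2
tool_pos: [0.5506, -0.2084, 0.1292]
tool_rot: [3.141, 0.0, -3.094]
contact_force: [-0.4, 0.3, -0.0]
opening: 0.0596
```

Emit:
{"method": "step_arm", "body": {
  "series": [
    [0.65,0,-0.05,-0.8,0],
    [0.65,0,0,-0.8,0],
    [0.65,0,0,-0.8,0],
    [0.65,0,0,-0.56,0],
    [0.65,0,0,0,0],
    [0,0,0,0,0],
    [0,0,0,0,0],
    [0,0,0,0,0],
    [0,0,0,0,0],
    [0,0,0,0,0],
    [0,0,0,0,0],
    [0,0,0,0,0]
  ]
}}

```text
time: 18.4
tool_pos: [0.5505, -0.2101, 0.0554]
tool_rot: [-3.141, 0.001, -3.093]
contact_force: [-0.5, 1.3, 3.7]
opening: 0.0267
```

Emit:
{"method": "step_arm", "body": {
  "series": [
    [0,0,0,0,0],
    [0,0,0,0.3,0],
    [0,0,0,0.8,0],
    [0,0,0,0.8,0],
    [0,0,0,0.8,0],
    [0,0,0,0.8,0],
    [0,0,0,0.8,0],
    [0,0,0,0,0]
  ]
}}

```text
time: 19.2
tool_pos: [0.5515, -0.2107, 0.1653]
tool_rot: [-3.139, 0.005, -3.093]
contact_force: [0.6, 0.2, -0.9]
opening: 0.0267
```

Emit:
{"method": "step_arm", "body": {
  "series": [
    [0,0,0.5,0,0],
    [0,-0.01,1,0,0],
    [0,-0.01,1,0,0],
    [0,-0.01,1,0,0],
    [0,-0.01,1,0,0],
    [0,-0.01,1,0,0],
    [0,-0.01,1,0,0],
    [0,-0.01,1,0,0],
    [0,-0.01,1,0,0],
    [0,-0.01,1,0,0],
    [0,-0.01,1,0,0],
    [0,-0.01,1,0,0]
  ]
}}

```text
time: 20.4
tool_pos: [0.5461, 0.0793, 0.1608]
tool_rot: [3.141, -0.003, -3.092]
contact_force: [0.6, 0.1, 0.3]
opening: 0.0268
```

Emit:
{"method": "step_arm", "body": {
  "series": [
    [0,-0.01,1,0,0],
    [0,-0.01,1,0,0],
    [0,-0.01,1,0,0],
    [0,0,0.9,0,0],
    [0,0,0.5,0,0],
    [0,0,0,0,0],
    [0,0,0,0,0]
  ]
}}

```text
time: 21.1
tool_pos: [0.5463, 0.1871, 0.1617]
tool_rot: [-3.141, -0.001, -3.092]
contact_force: [-0.0, 1.1, -0.7]
opening: 0.0267
```

Emit:
{"method": "step_arm", "body": {
  "series": [
    [0,0.06,0.02,-0.8,0],
    [0,0,0,-0.8,0],
    [0,0,0,-0.8,0],
    [0,0,0,-0.8,0],
    [0,0,0,0,0],
    [0,0,0,0,0]
  ]
}}

```text
time: 21.7
tool_pos: [0.5484, 0.1871, 0.0827]
tool_rot: [-3.141, -0.001, -3.094]
contact_force: [-0.3, -0.7, -0.4]
opening: 0.0264
```

```bash
python3 sp.py 5 |grep -v top; python3 - <<'E'
from h import *
a=cv2.resize(load('scene5')['pixels'][220:320,320:470],(750,500),interpolation=cv2.INTER_CUBIC);cv2.imwrite('pics/c6.png',a)
E
```

```text
tcp [0.5484 0.1871 0.0827] yaw -3.094 [ 0.2   0.61  1.57 -0.    0.96 -1.42]
scene [199. 230.] 65 [ 0.4587 -0.3378  0.0704] [ 0.4575 -0.338   0.0698]
scene [220. 244.] 67 [ 0.5103 -0.2714  0.0707] [ 0.509  -0.272   0.0703]
scene [196. 259.] 72 [ 0.5724 -0.3169  0.0706] [ 0.5716 -0.3176  0.0704]
scene [403. 261.] 162 [0.5597 0.188  0.08  ] [0.5572 0.1875 0.0786]
scene [346. 279.] 100 [0.6303 0.0515 0.0762] [0.6266 0.0516 0.0739]
scene [376. 280.] 108 [0.6278 0.1213 0.076 ] [0.6244 0.1208 0.0733]
scene [406. 280.] 105 [0.6218 0.1912 0.076 ] [0.6186 0.1913 0.0729]
```

View pics/c6.png

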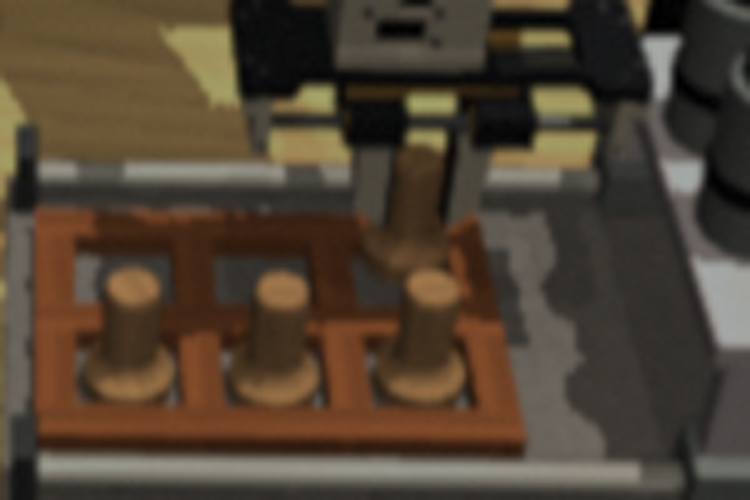

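Emit:
{"method": "step_arm", "body": {
  "series": [
    [0,0,0.02,-0.3,0],
    [0,0,0,-0.3,0],
    [0,0,0,-0.2,0],
    [0,0,0,-0.05,0],
    [0,0,0,0,0]
  ]
}}

```text
time: 22.3
tool_pos: [0.548, 0.1887, 0.0613]
tool_rot: [3.141, -0.001, -3.093]
contact_force: [-1.9, 0.8, 2.4]
opening: 0.0267
```

Fully seated height. I'll release, rise and look.

Emit:
{"method": "step_arm", "body": {
  "series": [
    [0.5,0,0,0,0],
    [0.5,0,0,0,0],
    [0.5,0,0,0,0],
    [0.5,0,0,0.4,0],
    [0.5,0,0,0.8,0],
    [0.5,0,0,0.8,0],
    [0.5,0,0,0.8,0],
    [0.5,0,-0.5,0.8,0],
    [0.5,-0.1,-1,0.2,0],
    [0.5,-0.1,-1,0,0],
    [0.5,-0.1,-1,0,0],
    [0.5,-0.1,-1,0,0]
  ]
}}

```text
time: 23.5
tool_pos: [0.5383, 0.0751, 0.1572]
tool_rot: [-3.142, 0.001, -3.093]
contact_force: [-0.2, 0.5, 0.3]
opening: 0.046
```

Emit:
{"method": "step_arm", "body": {
  "series": [
    [0.65,-0.1,-1,0,0],
    [0.65,-0.1,-1,0,0],
    [0.65,-0.1,-1,0,0],
    [0.65,-0.1,-1,0,0]
  ]
}}

```text
time: 23.9
tool_pos: [0.5282, -0.0251, 0.1571]
tool_rot: [-3.141, 0.001, -3.093]
contact_force: [0.1, 0.6, -0.7]
opening: 0.0598
```

```bash
python3 sp.py 6
```

```text
tcp [ 0.5282 -0.0251  0.1571] yaw -3.093 [-0.19  0.43  1.64  0.    1.07 -1.81]
top [274. 206.] 72 [0.6207 0.118  0.0777] [0.6213 0.1181 0.0752]
top [249. 208.] 75 [0.6145 0.189  0.0767] [0.6152 0.1889 0.0749]
top [429. 225.] 71 [ 0.5677 -0.3178  0.0709] [ 0.5683 -0.3174  0.0708]
top [249. 233.] 78 [0.5448 0.1869 0.0762] [0.5455 0.187  0.0751]
top [414. 246.] 70 [ 0.5066 -0.2723  0.0717] [ 0.5067 -0.2727  0.0715]
top [438. 265.] 73 [ 0.4536 -0.3392  0.0719] [ 0.4537 -0.3392  0.0719]
scene [199. 230.] 63 [ 0.4589 -0.3387  0.0709] [ 0.4586 -0.3387  0.0711]
scene [220. 244.] 68 [ 0.5114 -0.2719  0.071 ] [ 0.5081 -0.2722  0.0699]
scene [196. 258.] 69 [ 0.5721 -0.317   0.0706] [ 0.5697 -0.3172  0.0705]
scene [402. 260.] 93 [0.5524 0.1887 0.0759] [0.5497 0.1888 0.0732]
scene [346. 279.] 101 [0.6299 0.0514 0.0765] [0.6271 0.0516 0.0735]
scene [376. 280.] 106 [0.6275 0.1209 0.0761] [0.6245 0.1208 0.0732]
scene [406. 280.] 104 [0.6218 0.1912 0.0763] [0.6183 0.1911 0.0734]
```

View pics/v6.png

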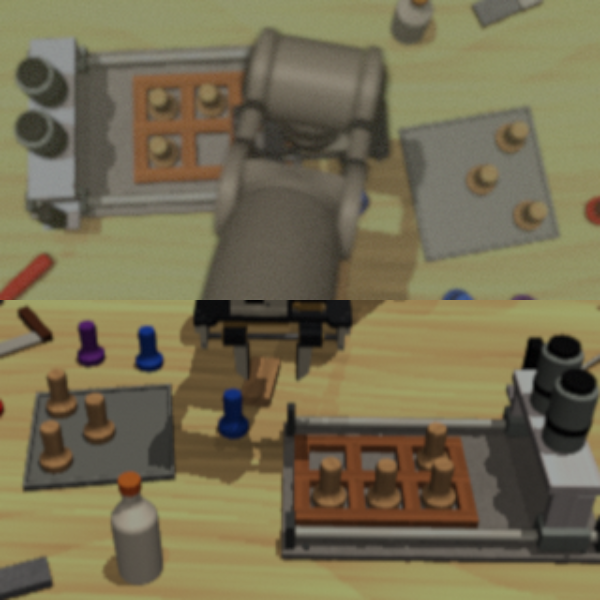

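Pocket 5 is filled (crop 435,445), upright, top at 0.076. Next is spare C at (0.507, -0.2725).

Emit:
{"method": "step_arm", "body": {
  "series": [
    [0.65,-0.08,-0.98,0,0],
    [0.65,-0.08,-0.98,0,0],
    [0.65,-0.08,-0.98,0,0],
    [0.65,-0.08,-0.98,0,0],
    [0.65,-0.08,-0.98,0,0],
    [0.65,-0.08,-0.98,0,0],
    [0.65,-0.08,-0.98,-0.3,0],
    [0.65,-0.08,-0.98,-0.3,0],
    [0.65,-0.08,-0.98,-0.3,0],
    [0.65,-0.08,-0.98,-0.3,0],
    [0.65,0,0,0,0],
    [0.65,0,0,0,0]
  ]
}}

```text
time: 25.2
tool_pos: [0.5084, -0.2686, 0.1264]
tool_rot: [3.141, 0.0, -3.094]
contact_force: [0.0, -0.1, -1.1]
opening: 0.0595
```

Emit:
{"method": "step_arm", "body": {
  "series": [
    [0.65,-0.04,-0.15,-0.8,0],
    [0.65,0,0,-0.8,0],
    [0.65,0,0,-0.8,0],
    [0.65,0,0,-0.45,0],
    [0.65,0,0,0,0],
    [0,0,0,0,0],
    [0,0,0,0,0],
    [0,0,0,0,0],
    [0,0,0,0,0],
    [0,0,0,0,0],
    [0,0,0,0,0],
    [0,0,0,0,0]
  ]
}}

```text
time: 26.4
tool_pos: [0.5074, -0.273, 0.0554]
tool_rot: [-3.141, 0.001, -3.093]
contact_force: [0.8, -0.3, 2.8]
opening: 0.0272
```

Emit:
{"method": "step_arm", "body": {
  "series": [
    [0,0,0,0,0],
    [0,0,0,0.3,0],
    [0,0,0,0.8,0],
    [0,0,0,0.8,0],
    [0,0,0,0.8,0],
    [0,0,0,0.8,0],
    [0,0,0,0.8,0],
    [0,0,0,0,0]
  ]
}}

```text
time: 27.2
tool_pos: [0.5084, -0.2734, 0.1652]
tool_rot: [-3.139, 0.004, -3.093]
contact_force: [-0.1, 0.1, -0.4]
opening: 0.0262
```

Emit:
{"method": "step_arm", "body": {
  "series": [
    [0,0.05,0.5,0,0],
    [0,0.11,1,0,0],
    [0,0.11,1,0,0],
    [0,0.11,1,0,0],
    [0,0.11,1,0,0],
    [0,0.11,1,0,0],
    [0,0.11,1,0,0],
    [0,0.11,1,0,0],
    [0,0.11,1,0,0],
    [0,0.11,1,0,0],
    [0,0.11,1,0,0],
    [0,0.11,1,0,0]
  ]
}}

```text
time: 28.4
tool_pos: [0.5374, 0.0167, 0.1608]
tool_rot: [3.141, -0.003, -3.093]
contact_force: [-0.3, 0.3, -1.1]
opening: 0.0265
```

Emit:
{"method": "step_arm", "body": {
  "series": [
    [0,0.11,1,0,0],
    [0,0.11,1,0,0],
    [0,0.11,1,0,0],
    [0,0.11,0.7,0,0],
    [0,0.05,0.5,0,0],
    [0,0,0,0,0],
    [0,0,0,0,0]
  ]
}}

```text
time: 29.1
tool_pos: [0.5505, 0.1196, 0.1618]
tool_rot: [-3.141, -0.001, -3.092]
contact_force: [0.9, 0.4, -0.9]
opening: 0.0269
```

Emit:
{"method": "step_arm", "body": {
  "series": [
    [0,0.02,-0.06,-0.8,0],
    [0,0,0,-0.8,0],
    [0,0,0,-0.8,0],
    [0,0,0,-0.8,0],
    [0,0,0,0,0],
    [0,0,0,0,0]
  ]
}}

```text
time: 29.7
tool_pos: [0.5515, 0.1175, 0.0827]
tool_rot: [-3.142, -0.001, -3.094]
contact_force: [-0.1, -0.9, -0.2]
opening: 0.0267
```

Emit:
{"method": "step_arm", "body": {
  "series": [
    [0,0,0,-0.3,0],
    [0,0,0,-0.3,0],
    [0,0,0,-0.2,0],
    [0,0,0,-0.05,0],
    [0,0,0,0,0]
  ]
}}

```text
time: 30.2
tool_pos: [0.5515, 0.1182, 0.0614]
tool_rot: [-3.142, -0.0, -3.093]
contact_force: [-0.8, -1.0, 1.2]
opening: 0.027
```

Emit:
{"method": "step_arm", "body": {
  "series": [
    [0.5,0,0,0,0],
    [0.5,0,0,0,0],
    [0.5,0,0,0,0],
    [0.5,0,0,0.4,0],
    [0.5,0,0,0.8,0],
    [0.5,0,0,0.8,0],
    [0.5,0,0,0.8,0],
    [0.5,0,-0.5,0.8,0],
    [0.5,0,-1,0.2,0],
    [0.5,0,-1,0,0],
    [0.5,0,-1,0,0],
    [0.5,0,-1,0,0]
  ]
}}

```text
time: 31.4
tool_pos: [0.5516, 0.0048, 0.1572]
tool_rot: [-3.141, 0.001, -3.093]
contact_force: [1.0, 0.0, -0.1]
opening: 0.0459
```

Emit:
{"method": "step_arm", "body": {
  "series": [
    [0.65,0,-1,0,0],
    [0.65,0,-1,0,0],
    [0.65,0,-0.9,0,0],
    [0.65,0,0,0,0]
  ]
}}

```text
time: 31.8
tool_pos: [0.5517, -0.0692, 0.157]
tool_rot: [-3.141, 0.001, -3.096]
contact_force: [0.9, 0.3, 0.4]
opening: 0.0597
```

```bash
python3 sp.py 7
```

```text
tcp [ 0.5517 -0.0692  0.157 ] yaw -3.096 [-0.26  0.48  1.56 -0.    1.1  -1.88]
top [299. 206.] 78 [0.6227 0.0477 0.0769] [0.6229 0.0492 0.0754]
top [274. 206.] 69 [0.6203 0.1181 0.0779] [0.6205 0.1182 0.0764]
top [249. 208.] 73 [0.6143 0.189  0.0767] [0.6151 0.189  0.0754]
top [429. 224.] 71 [ 0.5676 -0.3177  0.0718] [ 0.5692 -0.3179  0.0719]
top [274. 231.] 78 [0.5492 0.1167 0.0766] [0.551  0.116  0.0756]
top [249. 232.] 79 [0.5447 0.1864 0.0767] [0.5454 0.1861 0.0753]
top [439. 265.] 72 [ 0.4537 -0.34    0.0707] [ 0.4538 -0.3393  0.0707]
scene [199. 230.] 60 [ 0.4587 -0.3382  0.0709] [ 0.457  -0.3389  0.0705]
scene [196. 259.] 75 [ 0.5727 -0.317   0.0709] [ 0.5713 -0.3171  0.0701]
scene [374. 260.] 91 [0.5562 0.1193 0.0763] [0.554  0.1195 0.0734]
scene [402. 260.] 94 [0.5529 0.1889 0.0763] [0.5496 0.1885 0.0736]
scene [346. 279.] 101 [0.63   0.0515 0.0764] [0.6259 0.0516 0.0731]
scene [376. 280.] 110 [0.6283 0.1211 0.0761] [0.6252 0.1215 0.0731]
scene [406. 279.] 101 [0.6212 0.1914 0.0764] [0.6183 0.1915 0.0733]
```

View pics/v7.png

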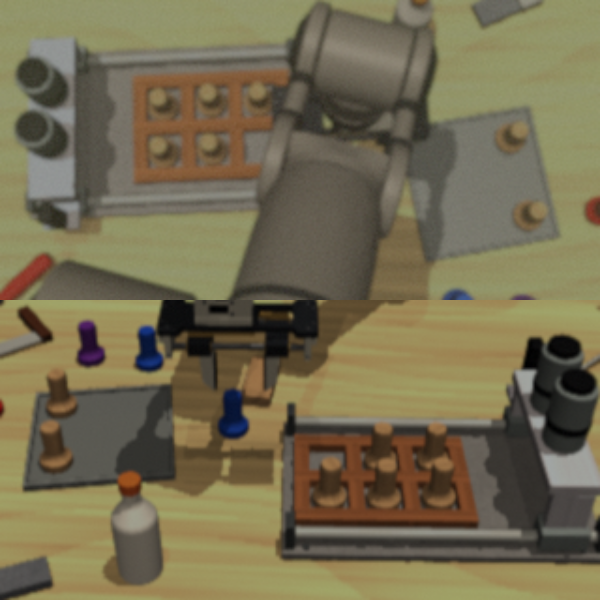

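Pocket 3 is filled (crop 383,445), and only pocket 1 is empty. Last one: spare A at (0.570, -0.318); spare D stays in the tray.

Emit:
{"method": "step_arm", "body": {
  "series": [
    [0.65,0.07,-1,0,0],
    [0.65,0.07,-1,0,0],
    [0.65,0.07,-1,0,0],
    [0.65,0.07,-1,0,0],
    [0.65,0.07,-1,0,0],
    [0.65,0.07,-1,0,0],
    [0.65,0.07,-1,-0.3,0],
    [0.65,0.07,-1,-0.3,0],
    [0.65,0.07,-1,-0.3,0],
    [0.65,0.07,-1,-0.3,0],
    [0.65,0,0,0,0],
    [0.65,0,0,0,0]
  ]
}}

```text
time: 33.1
tool_pos: [0.5692, -0.3157, 0.1261]
tool_rot: [3.14, -0.0, -3.093]
contact_force: [0.7, 0.1, 1.1]
opening: 0.0598
```

Emit:
{"method": "step_arm", "body": {
  "series": [
    [0.65,0.03,-0.08,-0.8,0],
    [0.65,0,0,-0.8,0],
    [0.65,0,0,-0.8,0],
    [0.65,0,0,-0.45,0],
    [0.65,0,0,0,0],
    [0,0,0,0,0],
    [0,0,0,0,0],
    [0,0,0,0,0],
    [0,0,0,0,0],
    [0,0,0,0,0],
    [0,0,0,0,0],
    [0,0,0,0,0]
  ]
}}

```text
time: 34.3
tool_pos: [0.5699, -0.319, 0.0554]
tool_rot: [-3.141, 0.001, -3.093]
contact_force: [0.8, -0.9, 2.1]
opening: 0.0266
```

Emit:
{"method": "step_arm", "body": {
  "series": [
    [0,0,0,0,0],
    [0,0,0,0.3,0],
    [0,0,0,0.8,0],
    [0,0,0,0.8,0],
    [0,0,0,0.8,0],
    [0,0,0,0.8,0],
    [0,0,0,0.8,0],
    [0,0,0,0,0]
  ]
}}

```text
time: 35.1
tool_pos: [0.5709, -0.3195, 0.1657]
tool_rot: [-3.138, 0.004, -3.093]
contact_force: [-0.2, -0.0, -1.1]
opening: 0.0264
```

Emit:
{"method": "step_arm", "body": {
  "series": [
    [0,0,0.5,0,0],
    [0,-0.05,1,0,0],
    [0,-0.05,1,0,0],
    [0,-0.05,1,0,0],
    [0,-0.05,1,0,0],
    [0,-0.05,1,0,0],
    [0,-0.05,1,0,0],
    [0,-0.05,1,0,0],
    [0,-0.05,1,0,0],
    [0,-0.05,1,0,0],
    [0,-0.05,1,0,0],
    [0,-0.05,1,0,0]
  ]
}}

```text
time: 36.3
tool_pos: [0.5545, -0.0292, 0.1608]
tool_rot: [3.14, -0.003, -3.092]
contact_force: [0.0, -0.2, -1.8]
opening: 0.0269
```

Emit:
{"method": "step_arm", "body": {
  "series": [
    [0,-0.05,1,0,0],
    [0,-0.05,1,0,0],
    [0,0,0.8,0,0],
    [0,0,0.4,0,0],
    [0,0,0,0,0],
    [0,0,0,0,0]
  ]
}}

```text
time: 36.9
tool_pos: [0.5531, 0.0485, 0.1619]
tool_rot: [-3.141, -0.001, -3.092]
contact_force: [-0.2, 0.6, -1.6]
opening: 0.0265
```

Emit:
{"method": "step_arm", "body": {
  "series": [
    [0,0,0,-0.8,0],
    [0,0,0,-0.8,0],
    [0,0,0,-0.8,0],
    [0,0,0,-0.8,0],
    [0,0,0,0,0],
    [0,0,0,0,0]
  ]
}}

```text
time: 37.5
tool_pos: [0.5536, 0.0479, 0.0826]
tool_rot: [3.142, -0.0, -3.094]
contact_force: [-0.4, -0.8, -0.9]
opening: 0.0265
```

Emit:
{"method": "step_arm", "body": {
  "series": [
    [0,0,0,-0.3,0],
    [0,0,0,-0.3,0],
    [0,0,0,-0.2,0],
    [0,0,0,-0.05,0],
    [0,0,0,0,0]
  ]
}}

```text
time: 38.0
tool_pos: [0.5535, 0.0487, 0.0614]
tool_rot: [-3.142, 0.0, -3.093]
contact_force: [-0.9, -0.3, 1.5]
opening: 0.0269
```

Emit:
{"method": "step_arm", "body": {
  "series": [
    [0.5,0,0,0,0],
    [0.5,0,0,0,0],
    [0.5,0,0,0,0],
    [0.5,0,0,0.4,0],
    [0.5,0,0,0.8,0],
    [0.5,0,0,0.8,0],
    [0.5,0,0,0.8,0],
    [0.5,-0.8,0,0.8,0],
    [0.5,-0.8,0,0.8,0],
    [0.5,-0.8,0,0.8,0],
    [0.5,-0.8,0,0.8,0],
    [0.5,-0.8,0,0.8,0]
  ]
}}

```text
time: 39.2
tool_pos: [0.4526, 0.0488, 0.2328]
tool_rot: [3.142, 0.001, -3.093]
contact_force: [-0.1, 0.0, -0.3]
opening: 0.046
```

```bash
python3 sp.py 8
```

```text
tcp [0.4526 0.0488 0.2328] yaw -3.093 [-0.06  0.22  1.72  0.    1.19 -1.68]
top [299. 205.] 61 [0.6242 0.0476 0.0768] [0.6254 0.0491 0.0768]
top [274. 204.] 39 [0.6257 0.1182 0.077 ] [0.627  0.1185 0.0774]
top [249. 208.] 71 [0.6152 0.1896 0.077 ] [0.6152 0.1893 0.0754]
top [349. 258.] 27 [ 0.4741 -0.0918  0.0675] [ 0.4758 -0.0902  0.0685]
top [438. 265.] 77 [ 0.4534 -0.3391  0.0719] [ 0.4537 -0.3391  0.0715]
scene [199. 230.] 59 [ 0.4577 -0.3393  0.0703] [ 0.4557 -0.3389  0.0701]
scene [346. 261.] 95 [0.5638 0.0512 0.0762] [0.5599 0.0518 0.0733]
scene [374. 261.] 97 [0.5579 0.1191 0.0756] [0.5545 0.1195 0.073 ]
scene [402. 260.] 94 [0.5524 0.1889 0.0757] [0.5488 0.1887 0.073 ]
scene [346. 279.] 100 [0.6295 0.0515 0.0757] [0.626  0.0516 0.0737]
scene [376. 280.] 108 [0.6276 0.1213 0.0757] [0.624  0.1209 0.0732]
scene [406. 279.] 100 [0.6215 0.1911 0.0759] [0.6179 0.1918 0.0739]
```

View pics/v8.png

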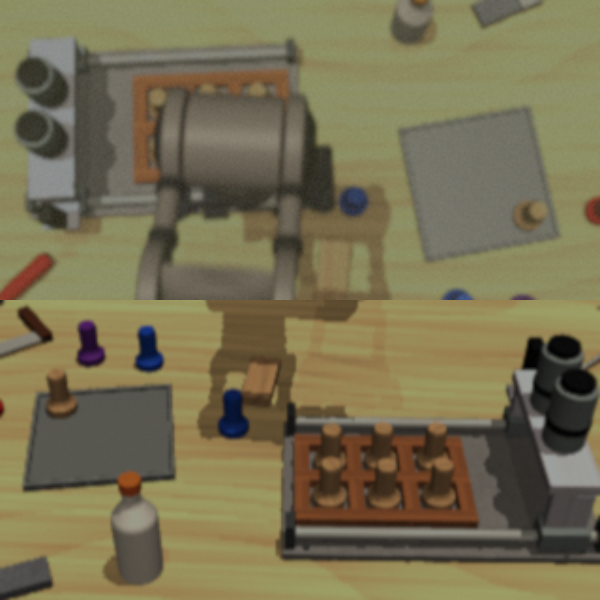

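All six pockets now hold feet at equal top heights (0.076). The leftover D stands in the tray at top (438,265). Now back to the paddle.

Emit:
{"method": "step_arm", "body": {
  "series": [
    [1,0,0.5,0,0],
    [1,-0.04,1,0,0],
    [1,-0.04,1,0,0],
    [1,-0.04,1,0,0],
    [1,-0.04,1,0,0],
    [1,-0.04,1,0,0],
    [1,-0.04,1,0,0],
    [1,-0.04,1,0,0],
    [1,-0.04,1,0,0],
    [1,-0.04,1,0,0],
    [1,0,1,0,0],
    [1,0,0.5,0,0]
  ]
}}

```text
time: 40.5
tool_pos: [0.4442, 0.3263, 0.2297]
tool_rot: [-3.141, -0.002, -3.091]
contact_force: [0.1, -0.6, 0.1]
opening: 0.0922
```

Emit:
{"method": "step_arm", "body": {
  "series": [
    [1,0,0,0,0],
    [1,0,0,0,0]
  ]
}}

```text
time: 40.7
tool_pos: [0.4444, 0.3235, 0.2305]
tool_rot: [-3.141, -0.001, -3.092]
contact_force: [-1.3, -1.2, -0.4]
opening: 0.0917
```

```bash
python3 sp.py 9|head -1; python3 - <<'E'
from h import *
for t in('top8','scene8','scene9'):
    W=cloud(load(t));m=(W[...,2]>.135)&(W[...,2]<.16)&(W[...,0]>.38)&(W[...,0]<.5)&(W[...,1]>.25)&(W[...,1]<.38)
    p=W[m];print(t,m.sum(),np.median(p,0).round(4) if len(p) else '')
E
```

```text
tcp [0.4444 0.3235 0.2305] yaw -3.092 [ 0.49  0.4   1.48 -0.    1.27 -1.13]
top8 85 [0.4411 0.3203 0.1478]
scene8 77 [0.4489 0.3206 0.1474]
scene9 75 [0.4484 0.3208 0.1474]
```

Emit:
{"method": "step_arm", "body": {
  "series": [
    [1,-0.14,0,-0.8,0],
    [1,0,0,-0.8,0],
    [1,0,0,-0.8,0],
    [1,0,0,-0.8,0],
    [1,0,0,-0.75,0],
    [1,0,0,0,0],
    [0,0,0,0,0],
    [0,0,0,0,0],
    [0,0,0,0,0],
    [0,0,0,0,0],
    [0,0,0,0,0],
    [0,0,0,0,0]
  ]
}}

```text
time: 42.0
tool_pos: [0.4411, 0.3238, 0.1327]
tool_rot: [3.141, 0.0, -3.093]
contact_force: [0.1, 0.2, 1.0]
opening: 0.0483
```

Emit:
{"method": "step_arm", "body": {
  "series": [
    [0,0,0,0,0],
    [0,0,0,0,0],
    [0,0,0,0,0],
    [0,0,0,0,0],
    [0,0,0,0,0],
    [0,0,0,0,0]
  ]
}}

```text
time: 42.6
tool_pos: [0.441, 0.323, 0.1324]
tool_rot: [-3.14, -0.0, -3.093]
contact_force: [0.7, -6.6, 1.5]
opening: 0.0201
```

Emit:
{"method": "step_arm", "body": {
  "series": [
    [0,0.02,-0.4,0,0],
    [0,0.03,-0.8,0,0],
    [0,0.04,-0.9,0,0],
    [0,0.04,-0.9,0,0],
    [0,0.04,-0.9,0,0],
    [0,0.04,-0.9,0,0],
    [0,0.04,-0.9,0,0],
    [0,0.04,-0.9,0,0],
    [0,0.04,-0.9,0,0],
    [0,0.04,-0.9,0,0],
    [0,0.04,-0.9,0,0],
    [0,0.04,-0.6,0,0]
  ]
}}

```text
time: 43.8
tool_pos: [0.4516, 0.0753, 0.1324]
tool_rot: [3.14, -0.001, -3.094]
contact_force: [-2.1, 4.5, 0.7]
opening: 0.0199
```

Emit:
{"method": "step_arm", "body": {
  "series": [
    [0,0.02,-0.4,0,0],
    [0,0.01,-0.3,0,0],
    [0,0.01,-0.2,0,0],
    [0,0.01,-0.2,0,0]
  ]
}}

```text
time: 44.2
tool_pos: [0.4527, 0.0489, 0.1324]
tool_rot: [3.141, -0.002, -3.093]
contact_force: [-5.3, 3.1, 2.2]
opening: 0.0198
```

Stop is expected at y ≈ 0.0435; I'll creep there.

Emit:
{"method": "step_arm", "body": {
  "series": [
    [0,-0.02,-0.2,0,0],
    [0,0,-0.2,0,0],
    [0,0,0,0,0]
  ]
}}

```text
time: 44.5
tool_pos: [0.4529, 0.0429, 0.1323]
tool_rot: [3.133, 0.001, -3.095]
contact_force: [0.6, 30.4, -1.2]
opening: 0.0205
```

Emit:
{"method": "step_arm", "body": {
  "series": [
    [0,0,-0.15,0,0],
    [0,0,0,0,0]
  ]
}}

```text
time: 44.7
tool_pos: [0.453, 0.0397, 0.1323]
tool_rot: [3.133, 0.001, -3.094]
contact_force: [1.7, 30.1, -0.9]
opening: 0.027
```

Firm stop (30 N) at 0.280 m of travel, so I'll release and retreat.

Emit:
{"method": "step_arm", "body": {
  "series": [
    [0.3,0,0.12,0,0],
    [1,0,0,0,0],
    [1,0,0,0,0],
    [1,0,0,0,0],
    [1,0,0,0,0],
    [1,0,0,0,0],
    [1,0,0,0.5,0],
    [1,0,0,0.8,0],
    [1,0,0,0.8,0],
    [1,0,0,0.8,0],
    [1,0,0,0.8,0],
    [1,0,0,0.8,0]
  ]
}}

```text
time: 45.9
tool_pos: [0.4529, 0.0378, 0.2459]
tool_rot: [-3.142, 0.0, -3.093]
contact_force: [0.3, 0.2, -0.1]
opening: 0.0919
```

Emit:
{"method": "step_arm", "body": {
  "series": [
    [1,-0.2,1,0.2,0],
    [1,-0.2,1,0,0],
    [1,-0.2,1,0,0],
    [1,-0.2,1,0,0],
    [1,-0.2,1,0,0],
    [1,-0.2,1,0,0],
    [1,-0.2,1,0,0],
    [1,-0.2,1,0,0],
    [1,-0.2,1,0,0],
    [1,-0.2,1,0,0],
    [1,-0.2,1,0,0],
    [1,-0.2,1,0,0]
  ]
}}

```text
time: 47.1
tool_pos: [0.3928, 0.3389, 0.25]
tool_rot: [3.142, 0.0, -3.093]
contact_force: [0.5, 0.0, 1.0]
opening: 0.092
```

Emit:
{"method": "step_arm", "body": {
  "series": [
    [1,0,0,0,0],
    [1,0,0,0,0],
    [1,0,0,0,0]
  ]
}}

```text
time: 47.4
tool_pos: [0.3932, 0.3372, 0.2499]
tool_rot: [-3.141, -0.0, -3.093]
contact_force: [-0.7, -0.3, -0.2]
opening: 0.0919
```

```bash
python3 sp.py 10; python3 - <<'E'
from h import *
for t in('top10','scene10'):
    W=cloud(load(t));m=(W[...,2]>.135)&(W[...,2]<.16)&(W[...,0]>.38)&(W[...,0]<.5)&(W[...,1]>.0)&(W[...,1]<.15)
    p=W[m];print(t,m.sum(),np.median(p,0).round(4) if len(p) else '')
E
```

```text
tcp [0.3932 0.3372 0.2499] yaw -3.093 [ 0.56  0.32  1.53 -0.    1.29 -1.06]
top [274. 206.] 71 [0.6205 0.118  0.0767] [0.621  0.1183 0.0761]
top [249. 208.] 73 [0.6143 0.1886 0.0763] [0.6155 0.1892 0.0761]
top [274. 231.] 77 [0.5497 0.1165 0.077 ] [0.5509 0.1159 0.0756]
top [249. 232.] 79 [0.5455 0.1867 0.0765] [0.5456 0.1871 0.0752]
top [305. 259.] 49 [0.4743 0.0275 0.0695] [0.4676 0.0405 0.0767]
top [348. 258.] 29 [ 0.4738 -0.0865  0.0673] [ 0.4754 -0.088   0.0682]
top [438. 265.] 74 [ 0.4535 -0.3388  0.0716] [ 0.4536 -0.3396  0.071 ]
top [297. 267.] 31 [0.4462 0.0553 0.0687] [0.4504 0.0455 0.0773]
scene [199. 230.] 60 [ 0.4576 -0.3375  0.0708] [ 0.4566 -0.3385  0.0704]
scene [374. 260.] 91 [0.5575 0.1193 0.0759] [0.5541 0.1193 0.0734]
scene [402. 260.] 95 [0.5529 0.1891 0.0756] [0.5488 0.1888 0.0732]
scene [376. 280.] 105 [0.6279 0.1214 0.076 ] [0.6239 0.1207 0.0731]
scene [406. 280.] 103 [0.6209 0.1913 0.0763] [0.6187 0.1909 0.0736]
top10 76 [0.4531 0.0411 0.1485]
scene10 0
```

View pics/v10.png

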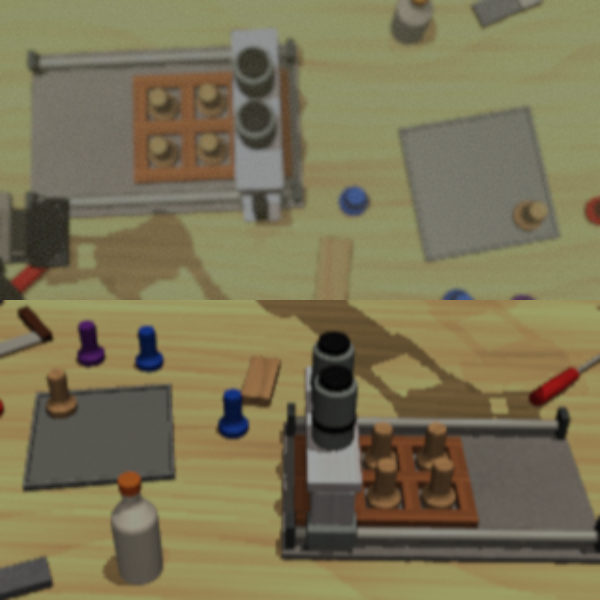

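View pics/scene10.png

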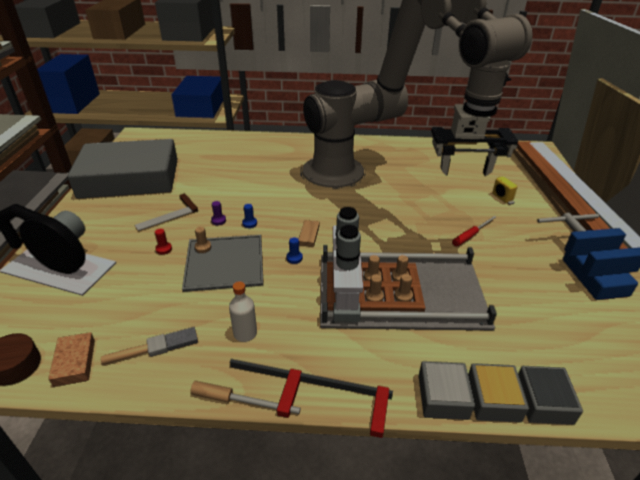

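```bash
python3 -c "
from cell import hand_in
print(hand_in())"
```

```text
the job is handed in; nothing more can be done
None
```

I parked the carriage, filled the four empty pockets (6, 5, 3, then 1) with spares from the tray, slid the carriage back to the drilling stop, and handed in at about 47 s. No verdict is reported, so the following is from my own checks.

- **Feet:** before the return slide, all six stood upright with their tops at the same height, about 76 mm against 78 mm expected. Pockets 3 to 6 still looked the same afterwards. Pockets 1 and 2 are hidden under the carriage, so I could not see them again; the slide met no unusual force before the stop.
- **Leftover spare:** it stands upright where it started, in the tray.
- **Carriage:** both ends were felt as firm stops (27 N and 30 N). Travel was 0.280 m by the gripper and 0.279 m by the camera, against 0.28 m nominal. The paddle slipped about 7 mm in the jaws while I pressed against the drilling stop, so the gripper's last position reading there was off.
- **Surroundings:** the bystanders and coloured look-alikes appear unmoved in the last pictures, and the arm is clear of everything.
- **Disagreement:** the two cameras differed by up to about 4 mm in the station's position. I used the average, which matched the gripped paddle to within 1 mm.

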